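Set out two cups from the nested stack on the stirrer

ROBOT

A 6-joint arm with a two-finger parallel gripper is mounted at the origin on the work surface. World frame = base frame: x ahead of the robot, y to its left, z up, the work surface at z = 0. Lengths are in m, angles in degrees, forces in N, time in s.
With the tool pointing down it reaches from about 0.375 to 0.9 m from the base axis. Payload 3.1 kg.
Tool frame: the origin (TCP) lies midway between the tips of the shut fingers; the grasp point (between the pads) lies bot.hold_point_z behind it (bot.hold_point_z is the distance from the TCP to the grasp point, in m); z points along the fingers, y is the direction in which the jaws open and shut (so a half turn about z gives the same grasp; the last joint's range is limited). The gripper opens to 87 mm and grips with 3 to 60 N. Pads are 19 mm wide; open, the fingers measure 117 mm over their backs; the gripper's body (75 mm by 190 mm) begins 51 mm behind the grasp point.
Start: joints at [-77.378, 30.224, 82.088, -0, 67.689, -10.227], TCP at [0.243, -0.576, 0.223] pointing down, gripper open.
Joint ranges: [-176.69, 176.69], [-43.24, 126.21], [12.49, 139.97], [-82, 262], [0, 151.66], [-163.58, 163.58]. Speed limits (degrees/s): [159.86, 159.86, 180, 180, 180, 180].

INTERFACE

Orientations are given as a 3x3 rotation matrix whose columns are the frame's x, y, z axes.
In Python, from rig import bot, vision, hand_in gives the robot as it stands. The module is installed in compiled form; this text tells all that it offers.
- The arm moves only by the shell command python3 -m handwheel 'ROWS'. ROWS is JSON, a list of rows, each an object of numbers: "hand": the gripper's target within -1 to 1 (fully open at 1, half-way at 0, shut at -1); "dx", "dy", "dz": the shift along the world's x, y, z in cm; "wx", "wy", "wz": the turn, a rotation vector about the world's x, y, z in rad. In form: [{"hand": .., "dx": .., "dy": .., "dz": .., "wx": .., "wy": .., "wz": ..}, ...]. A call has 1 to 10 rows; each row shifts and turns the commanded pose from where the row before left it; what a row does not reach is not made up. A row lasts 1/10 s, in which the tool goes at most 50 mm and 8.59 degrees, less where a joint would pass 70% of its speed; a pose out of reach is approached as far as the arm can. A call with a gripper value outside its range is refused whole. The fingers move at their own pace and stop on an object; the grip force is fixed at half the most. Time passes only in rows, so rows that do not move let the fingers close. It gives the time, the measured TCP pose, the force and the opening at its end, in the units of the state.
- bot.read_state(): the state, without advancing time (a new reading comes with each control period).
- vision.capture(name): name is "scene" or "top" or "wrist"; returns (picture, depth): 384x512x3 uint8, red, green, blue; 384x512 float32, m along the optical axis (not along the pixel's ray), 0 where there is no reading.
- vision.get_calibration(name): a dict with "fx", "fy", "cx", "cy" (pixels), "rvec" (rotation vector, rad) and "tvec" (3), from world to camera coordinates, as OpenCV has them. Camera axes: x right, y down, z forward; pixel columns grow to the right and rows downward; lengths in m; the calibration is good to about 2 mm. A picture is of the moment at which its call begins: read the wrist's pose just before it. get_calibration takes no time and is no camera call; for the wrist camera it gives the pose at the moment of the call.
- hand_in(): hands the job in, once; it reports no verdict.
The state is a dict: "time_s": time; "joint_positions": joint angles; "qvel": joint speeds; "tau": joint torques, N m; "position": TCP position; "tcp_rot": TCP orientation; "force": force on the tool from outside, world axes, zero at the start; "moment": the same for the moment, N m; "opening": opening from 0.0 (shut) to 1.0 (fully open).
Only numpy, scipy, OpenCV 4.12 (cv2) and the standard library are available. Lean on these libraries where they do the work, as an engineer would, in place of code of your own. Each camera call takes 0.05 s, during which the arm holds its last target.

TASK

Take the top two aluminium cups off the nested stack, one at a time and without dragging the next cup up with it, and stand one upright in the middle of each of the two free plates of the stirrer. Set them down rather than letting them drop, and leave the rest of the stack, the bottles and the jar standing where they are.

Things in the scene. Friction and masses are not known exactly. Their poses are not given: they have to be found in the camera images.
- cup_1_mid (a point): Top cup of a nested stack of four alike round open aluminium cups, at its centre, half-way up (28 mm above its underside, 28 mm below its rim; z up along its axis). Each is 56 mm high, 50 to 100 g. Its topmost 14 mm are an upright collar, 68 mm across (62 inside); below, the thin body tapers from 60 mm across to 42 mm at the flat foot. The stack's top rim is 102 mm above the bench.
- cup_2_mid (a point): Second cup from the top, at its centre, half-way up (28 mm above its underside, 28 mm below its rim; z up along its axis). In the stack each collar rests on the rim of the cup below: rims lie 14 mm apart and the collars look like one ribbed cylinder with fine grooves. Each body has about 1 mm play in the next. Fingers reaching more than 14 mm below a rim grip the next cup's collar too.
- cup_3_mid (a point): Third cup from the top, at its centre, half-way up (28 mm above its underside, 28 mm below its rim; z up along its axis). It stays in the stack.
- cup_4_mid (a point): Bottom cup, at its centre, half-way up (28 mm above its underside, 28 mm below its rim; z up along its axis). It stays on the tray.
- tray: Shallow fixed steel tray on which the stack stands: 120 mm (its x) by 250 mm (its y), floor 4 mm thick, edge 10 mm high; origin at the centre of its underside, about under the stack. A bottle stands on each side of the stack along the tray's y, so the free room beside the stack is along the tray's x.
- bottle_1_mid (a point): Centre of an amber stoppered reagent bottle, 60 mm across, 135 mm high, standing on the tray about 85 mm from the stack's axis towards the tray's -y. Leave it be.
- bottle_2_mid (a point): Centre of a clear stoppered reagent bottle, 60 mm across, 120 mm high, standing on the tray about 85 mm from the stack's axis towards the tray's +y. Leave it be.
- stirrer: Fixed white three-place stirrer: housing 130 mm (its x) by 335 mm (its y), top 45 mm above the bench; origin at the centre of its underside. Three round plates lie in a row along its y at -105, 0 and +105 mm. An upright steel support rod 10 mm thick, its top 285 mm above the bench, stands just behind the housing at x = +82, y = +50 mm in this frame.
- plate_1: One of the two free round white plates on the stirrer, 70 mm across, top face 4 mm above its origin (49 mm above the bench); origin at the centre of its underside. A cup standing on it has its centre 32 mm above this origin.
- plate_2: One of the two free round white plates on the stirrer, 70 mm across, top face 4 mm above its origin (49 mm above the bench); origin at the centre of its underside. A cup standing on it has its centre 32 mm above this origin.
- plate_3: The third plate of the stirrer, alike, on which the jar stands.
- jar_mid (a point): Centre of a closed green glass jar, 66 mm across, 105 mm high, standing on the third plate. Leave it be.
There are look-alikes about, which are no part of the job. Leave any purple look-alike of the part that bears cup_2_mid alone.

How it is judged (in metres and radians):
On the way, in this order (a step that is already met when the one before it is completed fails the run):
1. the top cup is lifted clear of the stack while the second cup stays nested in place (distance between cup_1_mid and cup_2_mid above 0.06 m and distance of cup_2_mid from where it was at the start of the episode below 0.015 m), for 0.1 s.
2. the top cup stands on a free plate, the second cup still in the stack (((horizontal distance between cup_1_mid and plate_1 below 0.012 m and z of cup_1_mid in the frame of plate_1 between 0.028 and 0.036 m and angle between cup_1_mid's own z axis and vertical below 0.06 rad) or (horizontal distance between cup_1_mid and plate_2 below 0.012 m and z of cup_1_mid in the frame of plate_2 between 0.028 and 0.036 m and angle between cup_1_mid's own z axis and vertical below 0.06 rad)) and distance of cup_2_mid from where it was at the start of the episode below 0.015 m), for 0.2 s.
3. the second cup is lifted clear of the stack while the third stays nested in place (distance between cup_2_mid and cup_3_mid above 0.06 m and distance of cup_3_mid from where it was at the start of the episode below 0.015 m), for 0.1 s.
At the end, for the whole second after the job is handed in: The first two cups stand upright (within 0.06 rad), released and at rest, one on each free plate and within 12 mm of its centre; the third and fourth cups stand nested within 15 mm of where they were; the bottles and the jar stand upright within 20 mm of where they were ((((horizontal distance between cup_1_mid and plate_1 below 0.012 m and z of cup_1_mid in the frame of plate_1 between 0.028 and 0.036 m and angle between cup_1_mid's own z axis and vertical below 0.06 rad) and (horizontal distance between cup_2_mid and plate_2 below 0.012 m and z of cup_2_mid in the frame of plate_2 between 0.028 and 0.036 m and angle between cup_2_mid's own z axis and vertical below 0.06 rad)) or ((horizontal distance between cup_1_mid and plate_2 below 0.012 m and z of cup_1_mid in the frame of plate_2 between 0.028 and 0.036 m and angle between cup_1_mid's own z axis and vertical below 0.06 rad) and (horizontal distance between cup_2_mid and plate_1 below 0.012 m and z of cup_2_mid in the frame of plate_1 between 0.028 and 0.036 m and angle between cup_2_mid's own z axis and vertical below 0.06 rad))) and contact force between the fingers and cup_1 below 0.05 N and linear speed of each of cup_1, cup_2 below 0.02 m/s and contact force between the fingers and cup_2 below 0.05 N and distance of each of cup_3_mid, cup_4_mid from where it was at the start of the episode below 0.015 m and angle between each of cup_3_mid, cup_4_mid's own z axis and vertical below 0.06 rad and distance of each of bottle_1_mid, bottle_2_mid, jar_mid from where it was at the start of the episode below 0.02 m and angle between each of bottle_1_mid, bottle_2_mid, jar_mid's own z axis and vertical below 0.1 rad); the robot touches nothing.
It fails at once if two cups are lifted together: the second rises by more than about 20 mm with the first still nested in it (distance between cup_1_mid and cup_2_mid below 0.025 m and distance of cup_2_mid from where it was at the start of the episode above 0.02 m).
It fails at once if the third or fourth cup is moved or lifted by more than 20 mm (distance of any of cup_3_mid, cup_4_mid from where it was at the start of the episode above 0.02 m).
It fails at once if a bottle or the jar is pushed more than 25 mm or tipped (distance of any of bottle_1_mid, bottle_2_mid, jar_mid from where it was at the start of the episode above 0.025 m or angle between any of bottle_1_mid, bottle_2_mid, jar_mid's own z axis and vertical above 0.3 rad).
It fails at once if a cup is dropped (falls freely at more than 0.55 m/s, about 15 mm) ((contact force between the fingers and cup_1 below 0.02 N and linear speed of cup_1 above 0.55 m/s) or (contact force between the fingers and cup_2 below 0.02 N and linear speed of cup_2 above 0.55 m/s)).
It also fails if it takes over 64 s, if anything falls off the work surface, if the arm or the gripper's body presses on something with over 40 N, if the wrist force passes 120 N, or if a joint passes its speed limit or range.

## Working session

There is one attempt and no reset: what is moved stays moved. The work goes in short steps, Python scripts to look and compute and a shell command to move; the robot and the scene stay as the last step left them, time stands still between calls to the robot, and variables do not carry over. Pictures are saved under pics/ and viewed, and the job is handed in when it is done.

```bash
mkdir -p pics; cat > h.py <<'E'
import numpy as np, cv2
from rig import bot, vision
def cap(n,f):
    p,d=vision.capture(n); cv2.imwrite('pics/'+f+'.png',p[:,:,::-1]); np.savez('pics/'+f+'.npz',p=p,d=d,**{k:np.array(v) for k,v in vision.get_calibration(n).items()}); return p,d
def load(f):
    z=np.load('pics/'+f+'.npz'); return z
def world(z,u,v,d):
    R=cv2.Rodrigues(z['rvec'].reshape(3))[0]; t=z['tvec'].reshape(3)
    u=np.asarray(u,float);v=np.asarray(v,float);d=np.asarray(d,float)
    c=np.stack([(u-z['cx'])/z['fx']*d,(v-z['cy'])/z['fy']*d,d],-1)
    return (c-t)@R
def plane(z,u,v,h):
    a=world(z,u,v,np.zeros_like(np.asarray(u,float)));b=world(z,u,v,np.ones_like(np.asarray(u,float)))
    return a+(b-a)*((h-a[...,2])/(b[...,2]-a[...,2]))[...,None]
def proj(z,P):
    P=np.asarray(P,float).reshape(-1,3)
    K=np.array([[z['fx'],0,z['cx']],[0,z['fy'],z['cy']],[0,0,1.]])
    return cv2.projectPoints(P,z['rvec'].reshape(3),z['tvec'].reshape(3),K,None)[0].reshape(-1,2)
E
python3 - <<'E'
from h import *
print(bot.hold_point_z, bot.read_state())
for n in('scene','top'): cap(n,n+'0'); print(vision.get_calibration(n))
E
```

```text
0.0187 {'time_s': 0.0, 'joint_positions': array([-7.73788391e+01,  3.02773001e+01,  8.21544342e+01, -4.32612155e-04,
        6.76899989e+01, -1.02274599e+01]), 'qvel': array([ 0.020196  ,  0.0872251 , -0.01192586, -0.01205856,  0.11020265,
       -0.01920251]), 'tau': array([-3.15619844e-03, -4.40054476e+01, -1.76590133e+01,  6.30381075e-02,
        5.82560536e-02, -1.61182907e-04]), 'position': array([ 0.24255028, -0.57523732,  0.22160034]), 'tcp_rot': array([[ 9.21532948e-01,  3.88299888e-01, -4.71058660e-04],
       [ 3.88299997e-01, -9.21530694e-01,  2.07177656e-03],
       [ 3.70375591e-04, -2.09212244e-03, -9.99997743e-01]]), 'force': array([-0.2476042 , -0.73825741, -1.12984596]), 'moment': array([-0.01136953,  0.00078885, -0.02776772]), 'opening': 0.9999301077836047}
{'fx': 443.5206132713267, 'fy': 443.5206132713267, 'cx': 245.8260919596854, 'cy': 192.33486748751668, 'rvec': array([ 2.16352711,  0.81966543, -0.35842679]), 'tvec': array([-0.37326372, -0.13081992,  1.31793311])}
{'fx': 361.6148091519942, 'fy': 361.6148091519942, 'cx': 253.32970016264073, 'cy': 189.82107067955315, 'rvec': array([ 2.17225933, -2.15098412,  0.14588858]), 'tvec': array([0.0058737 , 0.48812143, 0.88886441])}
```

View pics/scene0.png

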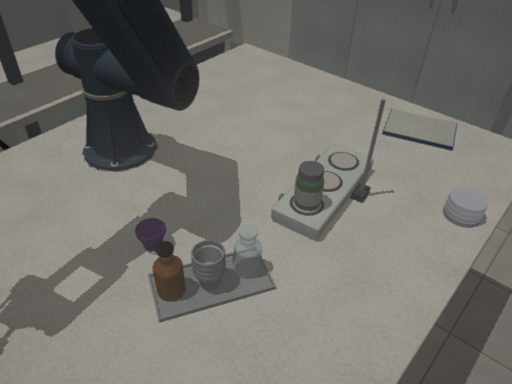

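View pics/top0.png

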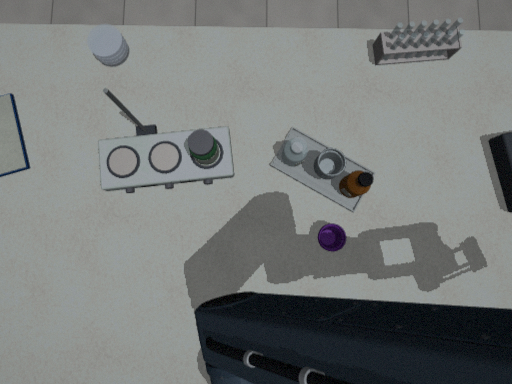

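The real stack is the ribbed silver one between the bottles on the tray: top image (330,163), scene image (208,260). Things that could be confused with it are the purple cup at top (332,237), the white dish stack at top (108,46) and the tube rack at (418,42). The free plates are at top (124,162) and (165,156), and the jar is at (203,147) with the rod at (107,92)–(147,130).

```bash
python3 - <<'E'
from h import *
a=load('top0')['p'][:,:,::-1]; b=load('scene0')['p'][:,:,::-1]
c1=cv2.resize(a[110:220,250:390],None,fx=4,fy=4,interpolation=cv2.INTER_CUBIC)
cv2.imwrite('pics/c1.png',c1)
cv2.imwrite('pics/c2.png',cv2.resize(a[80:200,90:245],None,fx=4,fy=4,interpolation=cv2.INTER_CUBIC))
cv2.imwrite('pics/c3.png',cv2.resize(b[210:320,130:290],None,fx=4,fy=4,interpolation=cv2.INTER_CUBIC))
E
```

```text
(no output)
```

View pics/c1.png

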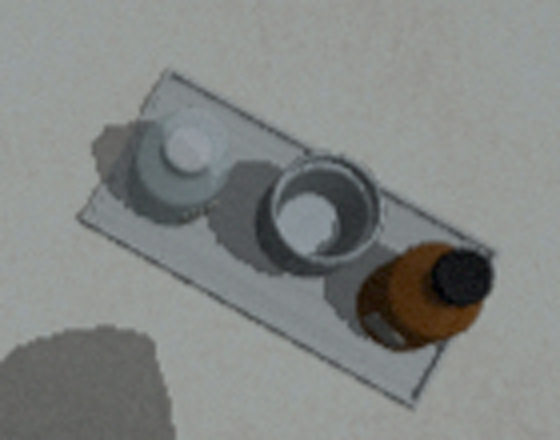

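View pics/c2.png

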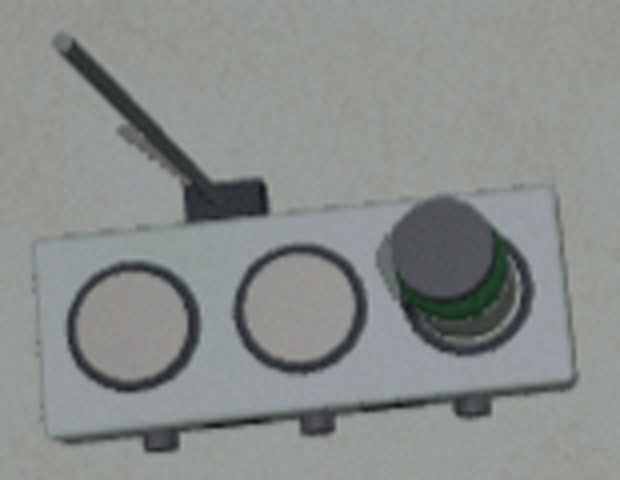

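View pics/c3.png

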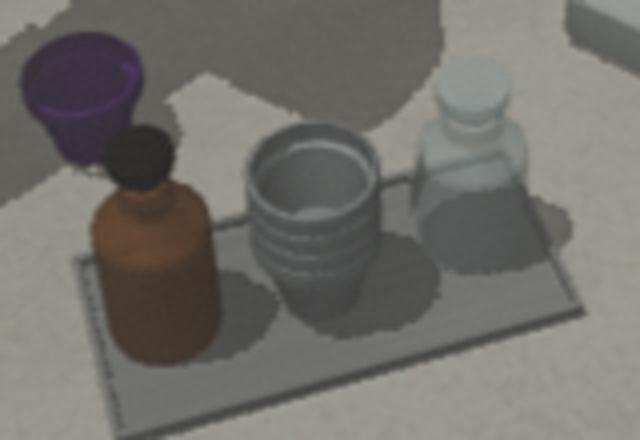

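The close crop confirms the choice. It shows a grey ribbed stack between the amber bottle (c1 430,295) and the clear bottle (c1 185,160), with its rim centre at about c1 (325,212). The free plates are at c2 (134,326) and (300,308).

```bash
python3 - <<'E'
from h import *
z=load('top0')
def T(p,o,h): p=np.array(p,float)/4+o-0.375; return plane(z,p[...,0],p[...,1],h)
np.set_printoptions(precision=4,suppress=True)
o1=[250,110];o2=[90,80]
print('rim',T([[325,212]],o1,.102))
c=T([[170,72],[493,252],[412,405],[80,216]],o1,.010);print('tray',c,c.mean(0));
e=c[0]-c[1]+c[3]-c[2];print('tray y ang',np.degrees(np.arctan2(e[1],e[0])))
# plates: ellipse fit of dark-ring interior
g=cv2.cvtColor(z['p'],cv2.COLOR_RGB2GRAY); big=cv2.resize(g[80:200,90:245],None,fx=4,fy=4,interpolation=cv2.INTER_CUBIC)
m=(big<110).astype(np.uint8)
cs,_=cv2.findContours(m,cv2.RETR_CCOMP,cv2.CHAIN_APPROX_NONE)
for k in cs:
    a=cv2.contourArea(k)
    if 5000<a<30000:
        E=cv2.fitEllipse(k); print(a,E, T([E[0]],o2,.049), )
c=T([[36,242],[555,187],[576,383],[58,440]],o2,.045);print('stir',c,c.mean(0)); print('plates',T([[134,326],[300,308]],o2,.049))
e=c[0]-c[1]+c[3]-c[2];print('ang',np.degrees(np.arctan2(e[1],e[0])))
# depth checks
for f in('top0','scene0'):
    q=load(f); 
    v,u=np.mgrid[0:384,0:512]; W=world(q,u,v,q['d'])
    ok=(q['d']>0)&(np.abs(W[...,2]-.049)<.003)
    print(f)
    s=W[...,2][(q['d']>0)]; print('bench z',np.median(s))
    t=load('top0'); rim=T([[325,212]],o1,.102)[0]
    ok=(q['d']>0)&(np.hypot(W[...,0]-rim[0],W[...,1]-rim[1])<.045)&(W[...,2]>.09)
    w=W[ok];print(len(w),(w[:,:2].min(0)+w[:,:2].max(0))/2,np.ptp(w,axis=0),np.percentile(w[:,2],[50,90]))
E
```

```text
rim [[ 0.546  -0.1719  0.102 ]]
tray [[ 0.6584 -0.0912  0.01  ]
 [ 0.5394 -0.3028  0.01  ]
 [ 0.4384 -0.247   0.01  ]
 [ 0.5603 -0.0316  0.01  ]] [ 0.5491 -0.1682  0.01  ]
tray y ang 60.56300386028599
6176.0 ((316.8124084472656, 419.12457275390625), (29.60447883605957, 505.28302001953125), 83.53946685791016) [[0.4971 0.2213 0.049 ]]
13683.5 ((132.85780334472656, 326.6824951171875), (128.875244140625, 135.2076416015625), 59.80284118652344) [[0.5543 0.3385 0.049 ]]
9494.5 ((131.3983612060547, 325.8393249511719), (107.53093719482422, 112.45783233642578), 60.10165786743164) [[0.5548 0.3394 0.049 ]]
13524.5 ((299.85009765625, 308.532958984375), (128.92230224609375, 133.5977783203125), 66.57643127441406) [[0.5671 0.2346 0.049 ]]
9444.0 ((299.1219482421875, 307.4974365234375), (107.83985137939453, 111.55096435546875), 68.75877380371094) [[0.5677 0.2351 0.049 ]]
17371.5 ((456.2818298339844, 277.7363586425781), (132.91514587402344, 168.30828857421875), 140.5254364013672) [[0.588 0.137 0.049]]
7520.0 ((168.2967071533203, 139.7786407470703), (79.27516174316406, 253.47296142578125), 134.66664123535156) [[0.6757 0.3225 0.049 ]]
stir [[0.609  0.404  0.045 ]
 [0.649  0.0761 0.045 ]
 [0.5223 0.0607 0.045 ]
 [0.4828 0.3825 0.045 ]] [0.5658 0.2308 0.045 ]
plates [[0.5547 0.3378 0.049 ]
 [0.5674 0.2345 0.049 ]]
ang 96.97337379974292
top0
bench z 0.0017303099527448227
186 [ 0.5483 -0.1726] [0.0662 0.0665 0.0164] [0.1014 0.1042]
scene0
bench z -0.0016293750776241835
314 [ 0.5465 -0.1762] [0.0696 0.0674 0.0137] [0.0972 0.1011]
```

```bash
M='python3 -m handwheel'
python3 -m handwheel '[{"hand":1,"dx":1.5,"dy":2.0,"dz":0.2,"wz":0.033},{"hand":1,"dx":1.5,"dy":2.0,"dz":0.2,"wz":0.033},{"hand":1,"dx":1.5,"dy":2.0,"dz":0.2,"wz":0.033},{"hand":1,"dx":1.5,"dy":2.0,"dz":0.2,"wz":0.033},{"hand":1,"dx":1.5,"dy":2.0,"dz":0.2,"wz":0.033},{"hand":1,"dx":1.5,"dy":2.0,"dz":0.2,"wz":0.033},{"hand":1,"dx":1.5,"dy":2.0,"dz":0.2,"wz":0.033},{"hand":1,"dx":1.5,"dy":2.0,"dz":0.2,"wz":0.033},{"hand":1,"dx":1.5,"dy":2.0,"dz":0.2,"wz":0.033},{"hand":1,"dx":1.5,"dy":2.0,"dz":0.2,"wz":0.033}]'
python3 -m handwheel '[{"hand":1,"dx":1.5,"dy":2.0,"wz":0.033},{"hand":1,"dx":1.5,"dy":2.0,"wz":0.033},{"hand":1,"dx":1.5,"dy":2.0,"wz":0.033},{"hand":1,"dx":1.5,"dy":2.0,"wz":0.033},{"hand":1,"dx":1.5,"dy":2.0,"wz":0.033},{"hand":1,"dx":1.5,"dy":2.0,"wz":0.033},{"hand":1,"dx":1.5,"dy":2.0,"wz":0.033},{"hand":1,"dx":1.5,"dy":2.0,"wz":0.033},{"hand":1,"dx":1.5,"dy":2.0,"wz":0.033},{"hand":1}]'
python3 -m handwheel '[{"hand":1},{"hand":1}]'
python3 - <<'E'
from h import *
s=bot.read_state();print(s['position'],s['tcp_rot'],s['force'])
cap('wrist','w0'); z=load('w0');R=cv2.Rodrigues(z['rvec'].reshape(3))[0];C=-R.T@z['tvec'].reshape(3)
print('cam in tool',s['tcp_rot'].T@(C-s['position']))
E
```

```text
[ 0.24259328 -0.57527135  0.22168411] [[ 9.21514913e-01  3.88342752e-01 -4.14163562e-04]
 [ 3.88342815e-01 -9.21513053e-01  1.88456880e-03]
 [ 3.50201506e-04 -1.89749570e-03 -9.99998138e-01]] [ 0.41113082 -0.37723988  0.1146071 ]
cam in tool [ 6.90103461e-02  9.18031395e-05 -1.61101793e-01]invalid input
invalid input
invalid input
```

View pics/w0.png

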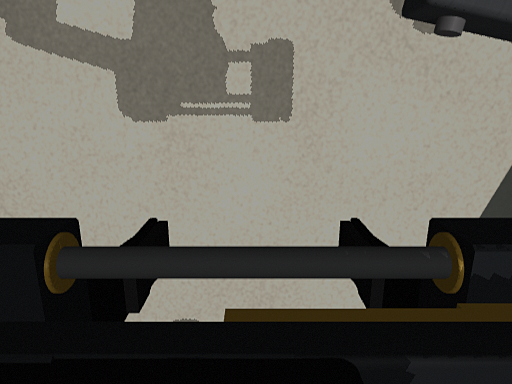

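All keys seem to be required, so I'll type full rows. The wrist view shows only bare bench and the fingers at (150,240) and (355,240).

```bash
python3 -m handwheel '[{"hand":1,"dx":1.5,"dy":2.0,"dz":0.2,"wx":0,"wy":0,"wz":0.033}]'
```

```text
time_s: 0.25
position: [0.2563, -0.5579, 0.2238]
tcp_rot: [[0.909, 0.417, -0.001], [0.417, -0.909, -0.001], [-0.001, 0.001, -1.0]]
force: [-0.3, 0.7, 0.1]
opening: 1.001
```

```bash
python3 -m handwheel '[{"hand":1,"dx":1.8,"dy":2.4,"dz":0.2,"wx":0,"wy":0,"wz":0.039},{"hand":1,"dx":1.8,"dy":2.4,"dz":0.2,"wx":0,"wy":0,"wz":0.039},{"hand":1,"dx":1.8,"dy":2.4,"dz":0.2,"wx":0,"wy":0,"wz":0.039},{"hand":1,"dx":1.8,"dy":2.4,"dz":0.2,"wx":0,"wy":0,"wz":0.039},{"hand":1,"dx":1.8,"dy":2.4,"dz":0.2,"wx":0,"wy":0,"wz":0.039},{"hand":1,"dx":1.8,"dy":2.4,"dz":0.2,"wx":0,"wy":0,"wz":0.039},{"hand":1,"dx":1.8,"dy":2.4,"dz":0.2,"wx":0,"wy":0,"wz":0.039},{"hand":1,"dx":1.8,"dy":2.4,"dz":0.2,"wx":0,"wy":0,"wz":0.039},{"hand":1,"dx":1.8,"dy":2.4,"dz":0.2,"wx":0,"wy":0,"wz":0.039},{"hand":1,"dx":1.8,"dy":2.4,"dz":0.2,"wx":0,"wy":0,"wz":0.039}]'
python3 -m handwheel '[{"hand":1,"dx":1.8,"dy":2.4,"dz":0,"wx":0,"wy":0,"wz":0.039},{"hand":1,"dx":1.8,"dy":2.4,"dz":0,"wx":0,"wy":0,"wz":0.039},{"hand":1,"dx":1.8,"dy":2.4,"dz":0,"wx":0,"wy":0,"wz":0.039},{"hand":1,"dx":1.8,"dy":2.4,"dz":0,"wx":0,"wy":0,"wz":0.039},{"hand":1,"dx":1.8,"dy":2.4,"dz":0,"wx":0,"wy":0,"wz":0.039},{"hand":1,"dx":1.8,"dy":2.4,"dz":0,"wx":0,"wy":0,"wz":0.039},{"hand":1,"dx":0,"dy":0,"dz":0,"wx":0,"wy":0,"wz":0},{"hand":1,"dx":0,"dy":0,"dz":0,"wx":0,"wy":0,"wz":0},{"hand":1,"dx":0,"dy":0,"dz":0,"wx":0,"wy":0,"wz":0}]'
python3 - <<'E'
from h import *
s=bot.read_state();print(s['position'],s['tcp_rot'],s['force'])
cap('wrist','w1')
E
```

```text
time_s: 1.25
position: [0.4382, -0.3147, 0.2444]
tcp_rot: [[0.68, 0.733, -0.0], [0.733, -0.68, 0.0], [0.0, -0.001, -1.0]]
force: [-0.1, -0.3, 0.4]
opening: 0.999
time_s: 2.15
position: [0.5451, -0.1724, 0.2443]
tcp_rot: [[0.493, 0.87, -0.001], [0.87, -0.493, -0.0], [-0.001, -0.001, -1.0]]
force: [0.8, 1.1, 0.2]
opening: 1.0
[ 0.54511554 -0.17243133  0.24429785] [[ 4.93140202e-01  8.69949377e-01 -9.06443160e-04]
 [ 8.69949697e-01 -4.93140465e-01 -7.88996288e-05]
 [-5.15642485e-04 -7.49651373e-04 -9.99999586e-01]] [0.81238531 1.13572074 0.18972048]
```

View pics/w1.png

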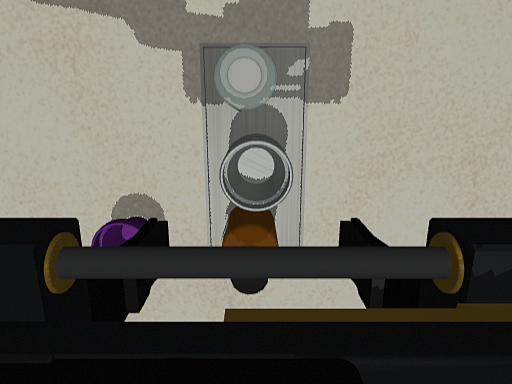

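The wrist view shows the stack rim at (257,174), the amber bottle at (250,230), the clear bottle at (244,76), and the purple cup off to the left at (118,235).

```bash
python3 - <<'E'
from h import *
z=load('w1');s=bot.read_state()
cv2.imwrite('pics/w1c.png',cv2.resize(z['p'][120:225,200:310,::-1],None,fx=5,fy=5,interpolation=cv2.INTER_CUBIC))
d=z['d'];v,u=np.mgrid[0:384,0:512];W=world(z,u,v,d)
ok=(d>0)&(u>205)&(u<310)&(v>125)&(v<225)&(W[...,2]>.096)&(W[...,2]<.11)
w=W[ok];uu=u[ok];vv=v[ok]
print(len(w),uu.min(),uu.max(),vv.min(),vv.max(),np.median(w[:,2]))
h=cv2.convexHull(np.stack([uu,vv],1).astype(np.float32))
E=cv2.fitEllipse(h);print(E)
c=plane(z,E[0][0],E[0][1],.102);print(c)
P=plane(z,h[:,0,0],h[:,0,1],.102)[:,:2]
A=np.c_[2*P,np.ones(len(P))];x=np.linalg.lstsq(A,(P**2).sum(1),rcond=None)[0];print('circle',x[:2],np.sqrt(x[2]+x[0]**2+x[1]**2))
# tray direction: dark edge lines at
for p in ([204,46],[306,46],[212,240],[304,240]): print(plane(z,p[0],p[1],.01))
E
```

```text
827 219 292 140 211 0.10034875084931602
((255.8260040283203, 175.3291778564453), (72.25642395019531, 73.55189514160156), 85.69832611083984)
[ 0.54824162 -0.17221153  0.102     ]
circle [ 0.54778516 -0.17302229] 0.03360990013760208
[ 0.5604921  -0.03793302  0.01      ]
[ 0.65644145 -0.09238819  0.01      ]
[ 0.4505304 -0.2351436  0.01     ]
[ 0.55042127 -0.29186206  0.01      ]
```

View pics/w1c.png

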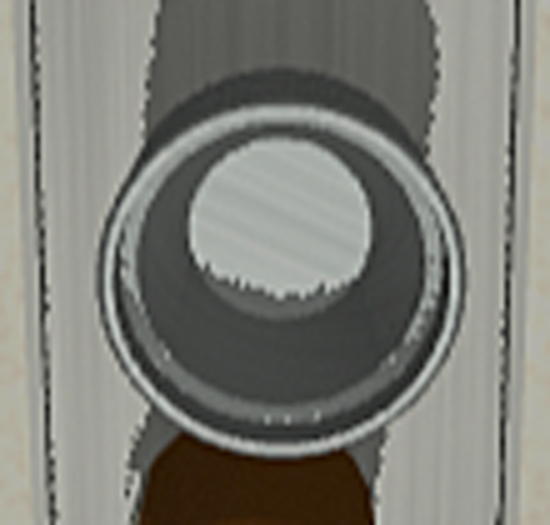

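```bash
python3 -m handwheel '[{"hand":1,"dx":0.3,"dy":0,"dz":-1.5,"wx":0,"wy":0,"wz":0},{"hand":1,"dx":0,"dy":0,"dz":-2,"wx":0,"wy":0,"wz":0},{"hand":1,"dx":0,"dy":0,"dz":-2,"wx":0,"wy":0,"wz":0},{"hand":1,"dx":0,"dy":0,"dz":-2,"wx":0,"wy":0,"wz":0},{"hand":1,"dx":0,"dy":0,"dz":-2,"wx":0,"wy":0,"wz":0},{"hand":1,"dx":0,"dy":0,"dz":-2,"wx":0,"wy":0,"wz":0},{"hand":1,"dx":0,"dy":0,"dz":-1.5,"wx":0,"wy":0,"wz":0},{"hand":1,"dx":0,"dy":0,"dz":-1,"wx":0,"wy":0,"wz":0},{"hand":1,"dx":0,"dy":0,"dz":0,"wx":0,"wy":0,"wz":0},{"hand":1,"dx":0,"dy":0,"dz":0,"wx":0,"wy":0,"wz":0}]'
python3 - <<'E'
from h import *
s=bot.read_state();print(s['position'])
cap('wrist','w2');cap('scene','s2')
b=load('s2')['p'][:,:,::-1]
cv2.imwrite('pics/s2c.png',cv2.resize(b[170:310,140:280],None,fx=4,fy=4,interpolation=cv2.INTER_CUBIC))
E
```

```text
time_s: 3.2
position: [0.5488, -0.1726, 0.1049]
tcp_rot: [[0.493, 0.87, 0.0], [0.87, -0.493, -0.0], [-0.0, 0.001, -1.0]]
force: [-0.1, 0.2, -0.1]
opening: 0.998
[ 0.54881433 -0.17256545  0.10488836]
```

View pics/w2.png

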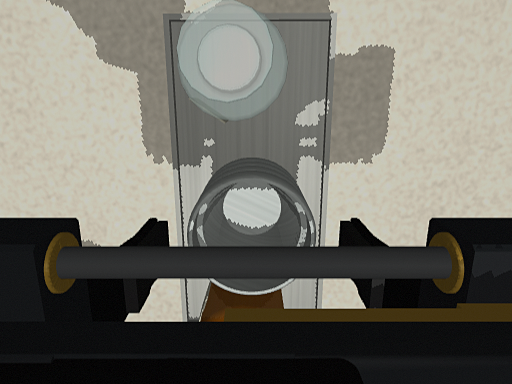

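View pics/s2c.png

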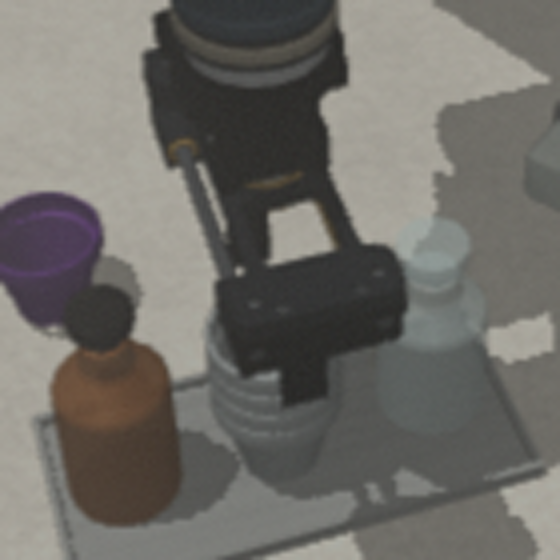

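```bash
python3 - <<'E'
from h import *
z=load('s2')
c=np.array([.5488,-.1726,.1049]);y=np.array([.87,-.493,0])
for s in(.0435,.0585,-.0435): print(s,(proj(z,c+s*y)[0]-[140,170])*4+1.5)
r=np.array([.548,-.1725,0])
for h in (.102,.088,.074,.060): print(h,(proj(z,r+.034*y+[0,0,h])[0]-[140,170])*4+1.5)
E
```

```text
0.0435 [302.52704042 388.09925414]
0.0585 [311.4331244  411.61713208]
-0.0435 [254.97282676 262.5250741 ]
0.102 [296.1769468 376.4227801]
0.088 [297.21743734 394.97406464]
0.074 [298.23612126 413.13655111]
0.06 [299.23367699 430.92233542]
```

```bash
python3 -m handwheel '[{"hand":1,"dx":-0.1,"dy":0,"dz":-0.7,"wx":0,"wy":0,"wz":0},{"hand":1,"dx":0,"dy":0,"dz":-0.6,"wx":0,"wy":0,"wz":0},{"hand":1,"dx":0,"dy":0,"dz":0,"wx":0,"wy":0,"wz":0},{"hand":1,"dx":0,"dy":0,"dz":0,"wx":0,"wy":0,"wz":0}]'
python3 -m handwheel '[{"hand":0.6,"dx":0,"dy":0,"dz":0,"wx":0,"wy":0,"wz":0},{"hand":0.6,"dx":0,"dy":0,"dz":0,"wx":0,"wy":0,"wz":0}]'
```

```text
time_s: 3.7
position: [0.5475, -0.1718, 0.0913]
tcp_rot: [[0.493, 0.87, -0.001], [0.87, -0.493, 0.0], [0.0, -0.001, -1.0]]
force: [-0.3, 0.3, 0.6]
opening: 1.003
time_s: 3.9
position: [0.5479, -0.172, 0.0917]
tcp_rot: [[0.492, 0.87, 0.0], [0.87, -0.492, -0.0], [0.0, 0.0, -1.0]]
force: [-0.0, -0.4, 0.2]
opening: 0.897
```

```bash
python3 -m handwheel '[{"hand":0.5,"dx":0,"dy":0,"dz":0,"wx":0,"wy":0,"wz":0},{"hand":0.4,"dx":0,"dy":0,"dz":0,"wx":0,"wy":0,"wz":0},{"hand":0.3,"dx":0,"dy":0,"dz":0,"wx":0,"wy":0,"wz":0},{"hand":-1,"dx":0,"dy":0,"dz":0,"wx":0,"wy":0,"wz":0},{"hand":-1,"dx":0,"dy":0,"dz":0,"wx":0,"wy":0,"wz":0},{"hand":-1,"dx":0,"dy":0,"dz":0,"wx":0,"wy":0,"wz":0},{"hand":-1,"dx":0,"dy":0,"dz":0,"wx":0,"wy":0,"wz":0}]'
```

```text
time_s: 4.6
position: [0.5478, -0.172, 0.0917]
tcp_rot: [[0.493, 0.87, 0.0], [0.87, -0.493, -0.0], [0.0, 0.0, -1.0]]
force: [0.3, 0.5, 1.6]
opening: 0.762
```

```bash
python3 -m handwheel '[{"hand":-1,"dx":0,"dy":0,"dz":0.3,"wx":0,"wy":0,"wz":0},{"hand":-1,"dx":0,"dy":0,"dz":0.3,"wx":0,"wy":0,"wz":0},{"hand":-1,"dx":0,"dy":0,"dz":0.3,"wx":0,"wy":0,"wz":0},{"hand":-1,"dx":0,"dy":0,"dz":0.3,"wx":0,"wy":0,"wz":0},{"hand":-1,"dx":0,"dy":0,"dz":0,"wx":0,"wy":0,"wz":0}]'
python3 - <<'E'
from h import *
cap('scene','s3')
b=load('s3')['p'][:,:,::-1]
cv2.imwrite('pics/s3c.png',cv2.resize(b[190:310,140:280],None,fx=5,fy=5,interpolation=cv2.INTER_CUBIC))
E
```

```text
time_s: 5.1
position: [0.548, -0.1721, 0.1041]
tcp_rot: [[0.493, 0.87, 0.001], [0.87, -0.493, -0.0], [0.0, 0.001, -1.0]]
force: [-0.5, 0.8, -0.8]
opening: 0.76
```

View pics/s3c.png

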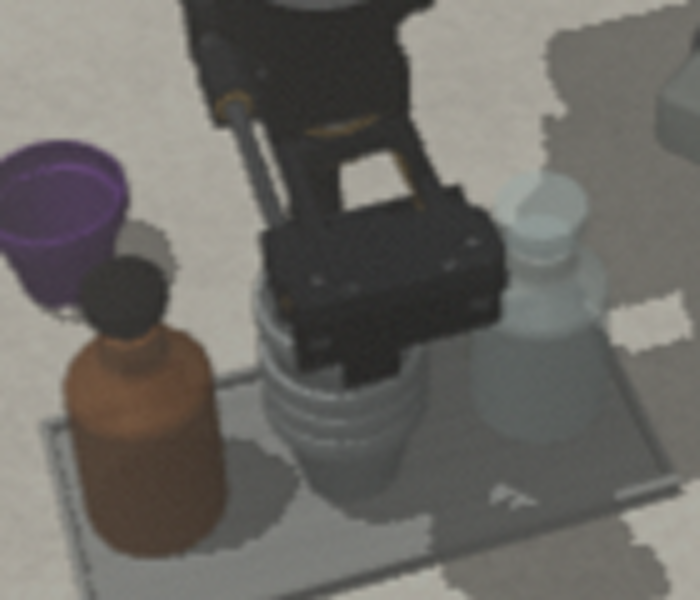

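```bash
python3 - <<'E'
from h import *
z=load('s3');R=cv2.Rodrigues(z['rvec'].reshape(3))[0];C=-R.T@z['tvec'].reshape(3)
r=np.array([.548,-.1725,0]);d=C[:2]-r[:2];a0=np.arctan2(d[1],d[0])
for f in('s3','scene0'):
    im=cv2.resize(load(f)['p'][235:300,180:240,::-1],None,fx=8,fy=8,interpolation=cv2.INTER_CUBIC)
    for h in(.102,.088,.074,.060,.046):
        for o in np.radians([-80,-60,-40]):
            p=proj(z,[r[0]+.034*np.cos(a0+o),r[1]+.034*np.sin(a0+o),h])[0]
            q=(p-[180,235])*8+3.5
            cv2.circle(im,tuple(int(x) for x in q),2,(0,0,255),-1)
    cv2.imwrite('pics/z_'+f+'.png',im)
a=cv2.imread('pics/z_s3.png');b=cv2.imread('pics/z_scene0.png');cv2.imwrite('pics/zz.png',cv2.resize(np.hstack([b,a]),None,fx=.83,fy=.83))
E
```

```text
(no output)
```

View pics/zz.png

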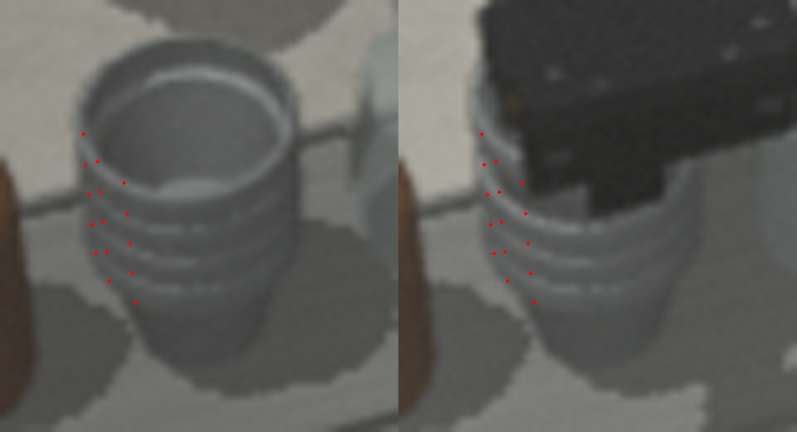

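The second cup's rim line stayed at its old place (zz 160,225 before, 560,225 now), so only the top cup rises. I'll keep lifting.

```bash
python3 -m handwheel '[{"hand":-1,"dx":0,"dy":0,"dz":0.7,"wx":0,"wy":0,"wz":0},{"hand":-1,"dx":0,"dy":0,"dz":1,"wx":0,"wy":0,"wz":0},{"hand":-1,"dx":0,"dy":0,"dz":1,"wx":0,"wy":0,"wz":0},{"hand":-1,"dx":0,"dy":0,"dz":1,"wx":0,"wy":0,"wz":0},{"hand":-1,"dx":0,"dy":0,"dz":1.5,"wx":0,"wy":0,"wz":0},{"hand":-1,"dx":0,"dy":0,"dz":2,"wx":0,"wy":0,"wz":0},{"hand":-1,"dx":0,"dy":0,"dz":2,"wx":0,"wy":0,"wz":0},{"hand":-1,"dx":0,"dy":0,"dz":2,"wx":0,"wy":0,"wz":0},{"hand":-1,"dx":0,"dy":0,"dz":2,"wx":0,"wy":0,"wz":0},{"hand":-1,"dx":0,"dy":0,"dz":1.5,"wx":0,"wy":0,"wz":0}]'
python3 -m handwheel '[{"hand":-1,"dx":0,"dy":0,"dz":0.8,"wx":0,"wy":0,"wz":0},{"hand":-1,"dx":0,"dy":0,"dz":0,"wx":0,"wy":0,"wz":0}]'
python3 - <<'E'
from h import *
cap('scene','s4');cap('top','t4');cap('wrist','w4')
a=load('s4')['p'];b=load('t4')['p'];c=load('w4')['p']
cv2.imwrite('pics/m4.png',cv2.resize(np.vstack([np.hstack([a,b]),np.hstack([c,c*0])])[:,:,::-1],(800,600)))
E
```

```text
time_s: 6.15
position: [0.5481, -0.1721, 0.2529]
tcp_rot: [[0.492, 0.87, 0.002], [0.87, -0.492, -0.001], [0.0, 0.003, -1.0]]
force: [0.8, -0.7, -0.8]
opening: 0.761
time_s: 6.35
position: [0.5483, -0.1722, 0.2603]
tcp_rot: [[0.493, 0.87, 0.003], [0.87, -0.493, -0.002], [0.0, 0.003, -1.0]]
force: [-0.5, 0.0, -0.8]
opening: 0.763
```

View pics/m4.png

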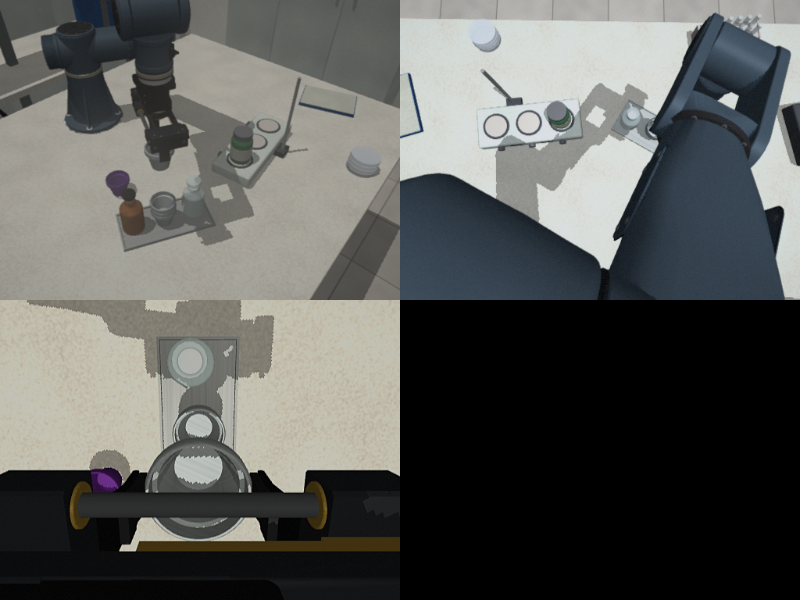

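The top cup is held alone (m4: held cup at (200,490), stack rim below it at (200,430)). The bottles and stack are unmoved. Next I travel to the outer free plate.

```bash
python3 -m handwheel '[{"hand":-1,"dx":0,"dy":1,"dz":0.5,"wx":0,"wy":0,"wz":0.03},{"hand":-1,"dx":0,"dy":2,"dz":0,"wx":0,"wy":0,"wz":0.05},{"hand":-1,"dx":0,"dy":2.5,"dz":0,"wx":0,"wy":0,"wz":0.05},{"hand":-1,"dx":0,"dy":2.5,"dz":0,"wx":0,"wy":0,"wz":0.05},{"hand":-1,"dx":0,"dy":2.5,"dz":0,"wx":0,"wy":0,"wz":0.05},{"hand":-1,"dx":0,"dy":2.5,"dz":0,"wx":0,"wy":0,"wz":0.05},{"hand":-1,"dx":0,"dy":2.5,"dz":0,"wx":0,"wy":0,"wz":0.05},{"hand":-1,"dx":0,"dy":2.5,"dz":0,"wx":0,"wy":0,"wz":0.05},{"hand":-1,"dx":0,"dy":2.5,"dz":0,"wx":0,"wy":0,"wz":0.05},{"hand":-1,"dx":0,"dy":2.5,"dz":0,"wx":0,"wy":0,"wz":0.05}]'
python3 -m handwheel '[{"hand":-1,"dx":0,"dy":2.5,"dz":0,"wx":0,"wy":0,"wz":0.05},{"hand":-1,"dx":0,"dy":2.5,"dz":0,"wx":0,"wy":0,"wz":0.05},{"hand":-1,"dx":0,"dy":2.5,"dz":0,"wx":0,"wy":0,"wz":0.05},{"hand":-1,"dx":0,"dy":2.5,"dz":0,"wx":0,"wy":0,"wz":0.05},{"hand":-1,"dx":0,"dy":2.5,"dz":0,"wx":0,"wy":0,"wz":0.05},{"hand":-1,"dx":0,"dy":2.5,"dz":0,"wx":0,"wy":0,"wz":0.05},{"hand":-1,"dx":0,"dy":2.5,"dz":0,"wx":0,"wy":0,"wz":0.05},{"hand":-1,"dx":0,"dy":2.5,"dz":0,"wx":0,"wy":0,"wz":0.05},{"hand":-1,"dx":0,"dy":2,"dz":0,"wx":0,"wy":0,"wz":0.05},{"hand":-1,"dx":0.6,"dy":2,"dz":0,"wx":0,"wy":0,"wz":0.05}]'
python3 -m handwheel '[{"hand":-1,"dx":0,"dy":2,"dz":0,"wx":0,"wy":0,"wz":0},{"hand":-1,"dx":0,"dy":1.5,"dz":0,"wx":0,"wy":0,"wz":0},{"hand":-1,"dx":0,"dy":0,"dz":0,"wx":0,"wy":0,"wz":0},{"hand":-1,"dx":0,"dy":0,"dz":0,"wx":0,"wy":0,"wz":0}]'
python3 - <<'E'
from h import *
s=bot.read_state();print(s['position'],s['tcp_rot'])
cap('wrist','w5')
cap('scene','s5');cap('top','t5')
a=load('s5')['p'];b=load('t5')['p'];c=load('w5')['p']
cv2.imwrite('pics/m5.png',cv2.resize(np.vstack([np.hstack([a,b]),np.hstack([c,c*0])])[:,:,::-1],(800,600)))
E
```

```text
time_s: 7.5
position: [0.547, 0.0599, 0.2631]
tcp_rot: [[0.031, 1.0, -0.002], [1.0, -0.031, 0.0], [0.0, -0.002, -1.0]]
force: [0.1, 0.7, -0.9]
opening: 0.762
time_s: 8.5
position: [0.552, 0.2997, 0.2629]
tcp_rot: [[-0.452, 0.892, -0.003], [0.892, 0.452, -0.0], [0.001, -0.003, -1.0]]
force: [0.2, 0.3, -0.9]
opening: 0.755
time_s: 8.9
position: [0.5532, 0.3329, 0.2631]
tcp_rot: [[-0.449, 0.893, -0.001], [0.893, 0.449, -0.001], [-0.001, -0.001, -1.0]]
force: [0.4, -0.7, -0.4]
opening: 0.762
[0.55316026 0.33290557 0.26312257] [[-4.49413500e-01  8.93323258e-01 -1.03092204e-03]
 [ 8.93323685e-01  4.49412407e-01 -1.13247414e-03]
 [-5.48356335e-04 -1.42989624e-03 -9.99998827e-01]]
```

View pics/m5.png

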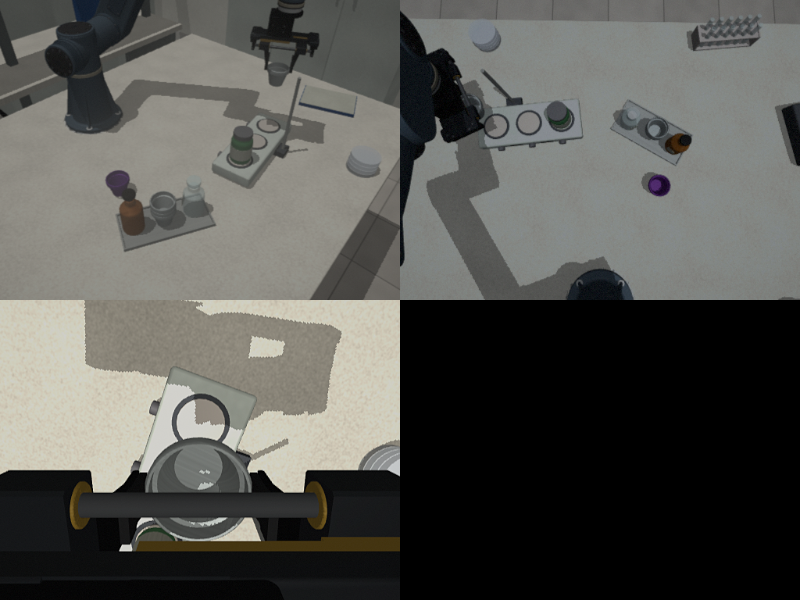

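View pics/w5.png

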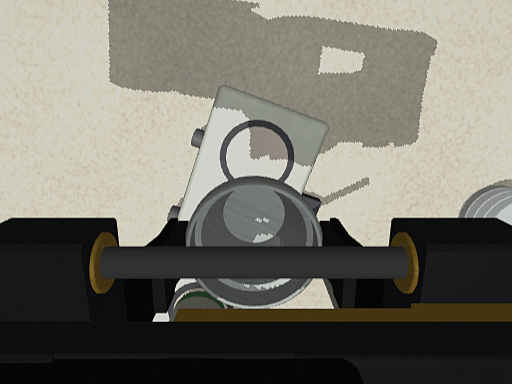

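```bash
cat >> h.py <<'E'
def circ(P):
    A=np.c_[2*P,np.ones(len(P))];x=np.linalg.lstsq(A,(P**2).sum(1),rcond=None)[0];return x[:2],np.sqrt(x[2]+x[0]**2+x[1]**2)
E
python3 - <<'E'
from h import *
z=load('w5');g=cv2.cvtColor(z['p'],cv2.COLOR_RGB2GRAY)
v,u=np.mgrid[0:384,0:512]
m=(g<85)&(u>215)&(u<300)&(v>115)&(v<180)
P=plane(z,u[m],v[m],.049)[:,:2]
for i in range(4):
    c,r=circ(P);e=abs(np.hypot(*(P-c).T)-r);P=P[e<.005]
print('plate ring',c,r,len(P))
d=z['d'];W=world(z,u,v,d)
m=(d>0)&(u>180)&(u<326)&(v>170)&(v<312)&(W[...,2]>.262)&(W[...,2]<.285)&((v<244)|(v>280))
h=cv2.convexHull(np.stack([u[m],v[m]],1).astype(np.float32))[:,0]
print(np.percentile(W[m][:,2],[10,50,90,97]))
Q=plane(z,h[:,0],h[:,1],.2735)[:,:2];
for i in range(3):
    c,r=circ(Q);e=abs(np.hypot(*(Q-c).T)-r);Q=Q[e<.003]
print('cup rim',c,r,len(Q),h.min(0),h.max(0))
E
```

```text
plate ring [0.55396655 0.33989485] 0.03767302312350067 872
[0.26435441 0.27111321 0.27292046 0.27362707]
cup rim [0.55350778 0.33302121] 0.03411887854328997 36 [181. 177.] [325. 308.]
```

The plate is found at (0.554, 0.3395) and the held cup's axis is on the TCP. I'll shift 1 mm in x and 6.5 mm in y, then go down in stages.

```bash
python3 -m handwheel '[{"hand":-1,"dx":0.1,"dy":0.65,"dz":-0.5,"wx":0,"wy":0,"wz":0},{"hand":-1,"dx":0,"dy":0,"dz":-1.5,"wx":0,"wy":0,"wz":0},{"hand":-1,"dx":0,"dy":0,"dz":-2,"wx":0,"wy":0,"wz":0},{"hand":-1,"dx":0,"dy":0,"dz":-2,"wx":0,"wy":0,"wz":0},{"hand":-1,"dx":0,"dy":0,"dz":-2,"wx":0,"wy":0,"wz":0},{"hand":-1,"dx":0,"dy":0,"dz":-2,"wx":0,"wy":0,"wz":0},{"hand":-1,"dx":0,"dy":0,"dz":-2,"wx":0,"wy":0,"wz":0},{"hand":-1,"dx":0,"dy":0,"dz":-1.5,"wx":0,"wy":0,"wz":0},{"hand":-1,"dx":0,"dy":0,"dz":-1,"wx":0,"wy":0,"wz":0},{"hand":-1,"dx":0,"dy":0,"dz":-0.5,"wx":0,"wy":0,"wz":0}]'
python3 -m handwheel '[{"hand":-1,"dx":0,"dy":0,"dz":0,"wx":0,"wy":0,"wz":0},{"hand":-1,"dx":0,"dy":0,"dz":0,"wx":0,"wy":0,"wz":0}]'
python3 - <<'E'
from h import *
s=bot.read_state();print(s['position'],s['force'])
cap('scene','s6');cap('top','t6')
a=load('s6')['p'];b=load('t6')['p']
f=dict(interpolation=cv2.INTER_CUBIC)
cv2.imwrite('pics/m6.png',np.hstack([cv2.resize(a[90:240,250:400],(400,400),**f),cv2.resize(b[80:200,70:190],(400,400),**f)])[:,:,::-1])
E
```

```text
time_s: 10.05
position: [0.5545, 0.3393, 0.1125]
tcp_rot: [[-0.448, 0.894, -0.001], [0.894, 0.448, -0.0], [0.0, -0.001, -1.0]]
force: [-0.4, 0.1, -0.4]
opening: 0.763
time_s: 10.25
position: [0.5553, 0.3398, 0.1143]
tcp_rot: [[-0.448, 0.894, 0.001], [0.894, 0.448, 0.001], [-0.0, 0.002, -1.0]]
force: [-0.8, -0.1, -0.5]
opening: 0.759
[0.55530439 0.33983974 0.11429018] [-0.82503571 -0.09111017 -0.4587792 ]
```

View pics/m6.png

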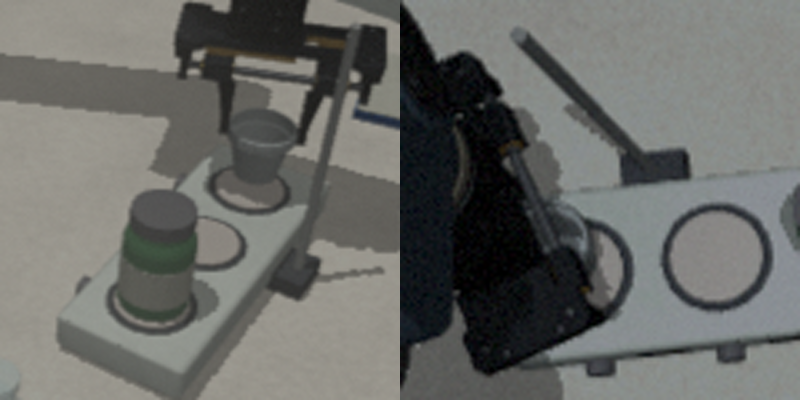

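The cup hangs upright about 20 mm above the outer plate (m6 left, 260,150), and the gripper body is clear of the rod. I'll lower it slowly.

```bash
python3 -m handwheel '[{"hand":-1,"dx":-0.1,"dy":0,"dz":-0.6,"wx":0,"wy":0,"wz":0},{"hand":-1,"dx":0,"dy":0,"dz":-0.5,"wx":0,"wy":0,"wz":0},{"hand":-1,"dx":0,"dy":0,"dz":-0.4,"wx":0,"wy":0,"wz":0},{"hand":-1,"dx":0,"dy":0,"dz":-0.2,"wx":0,"wy":0,"wz":0},{"hand":-1,"dx":0,"dy":0,"dz":0,"wx":0,"wy":0,"wz":0},{"hand":-1,"dx":0,"dy":0,"dz":0,"wx":0,"wy":0,"wz":0}]'
python3 -m handwheel '[{"hand":-1,"dx":0,"dy":0,"dz":-0.1,"wx":0,"wy":0,"wz":0},{"hand":-1,"dx":0,"dy":0,"dz":0,"wx":0,"wy":0,"wz":0}]'
python3 -m handwheel '[{"hand":-1,"dx":0,"dy":0,"dz":-0.1,"wx":0,"wy":0,"wz":0},{"hand":-1,"dx":0,"dy":0,"dz":0,"wx":0,"wy":0,"wz":0}]'
```

```text
time_s: 10.95
position: [0.5538, 0.3396, 0.0965]
tcp_rot: [[-0.448, 0.894, -0.0], [0.894, 0.448, -0.0], [0.0, -0.0, -1.0]]
force: [0.5, 0.5, -1.2]
opening: 0.758
time_s: 11.15
position: [0.5538, 0.3396, 0.0956]
tcp_rot: [[-0.448, 0.894, 0.0], [0.894, 0.448, 0.0], [-0.0, 0.0, -1.0]]
force: [-0.5, -0.4, -1.2]
opening: 0.757
time_s: 11.35
position: [0.5539, 0.3396, 0.0947]
tcp_rot: [[-0.448, 0.894, 0.0], [0.894, 0.448, 0.0], [-0.0, 0.0, -1.0]]
force: [-0.0, 0.5, 1.0]
opening: 0.76
```

The vertical force went from −1.2 to +1.0 N at the expected height, so the cup has touched down. I'll release it.

```bash
python3 -m handwheel '[{"hand":0.6,"dx":0,"dy":0,"dz":0,"wx":0,"wy":0,"wz":0},{"hand":0.7,"dx":0,"dy":0,"dz":0,"wx":0,"wy":0,"wz":0},{"hand":0.9,"dx":0,"dy":0,"dz":0,"wx":0,"wy":0,"wz":0},{"hand":1,"dx":0,"dy":0,"dz":0,"wx":0,"wy":0,"wz":0},{"hand":1,"dx":0,"dy":0,"dz":0,"wx":0,"wy":0,"wz":0}]'
python3 -m handwheel '[{"hand":1,"dx":0,"dy":0,"dz":0.5,"wx":0,"wy":0,"wz":0},{"hand":1,"dx":0,"dy":0,"dz":1,"wx":0,"wy":0,"wz":0},{"hand":1,"dx":0,"dy":0,"dz":2,"wx":0,"wy":0,"wz":0},{"hand":1,"dx":0,"dy":0,"dz":2.5,"wx":0,"wy":0,"wz":0},{"hand":1,"dx":0,"dy":0,"dz":2.5,"wx":0,"wy":0,"wz":0},{"hand":1,"dx":0,"dy":0,"dz":2.5,"wx":0,"wy":0,"wz":0},{"hand":1,"dx":0,"dy":0,"dz":2.5,"wx":0,"wy":0,"wz":0},{"hand":1,"dx":0,"dy":0,"dz":2.5,"wx":0,"wy":0,"wz":0},{"hand":1,"dx":0,"dy":0,"dz":1,"wx":0,"wy":0,"wz":0},{"hand":1,"dx":0,"dy":0,"dz":0,"wx":0,"wy":0,"wz":0}]'
python3 - <<'E'
from h import *
s=bot.read_state();print(s['position'],s['force'])
cap('wrist','w7');cap('scene','s7')
a=load('s7')['p'];b=load('w7')['p']
f=dict(interpolation=cv2.INTER_CUBIC)
cv2.imwrite('pics/m7.png',np.hstack([cv2.resize(a[90:240,250:400],(400,400),**f),cv2.resize(b[60:260,150:350],(400,400),**f)])[:,:,::-1])
E
```

```text
time_s: 11.85
position: [0.5537, 0.3396, 0.0946]
tcp_rot: [[-0.448, 0.894, -0.0], [0.894, 0.448, -0.0], [-0.0, -0.0, -1.0]]
force: [-0.2, -0.0, 0.3]
opening: 0.982
time_s: 12.85
position: [0.5547, 0.34, 0.267]
tcp_rot: [[-0.449, 0.894, 0.004], [0.894, 0.449, 0.002], [-0.0, 0.005, -1.0]]
force: [-1.2, 0.3, 0.1]
opening: 0.998
[0.55465058 0.3400088  0.26698624] [-1.16315955  0.34470193  0.05547697]
```

View pics/m7.png

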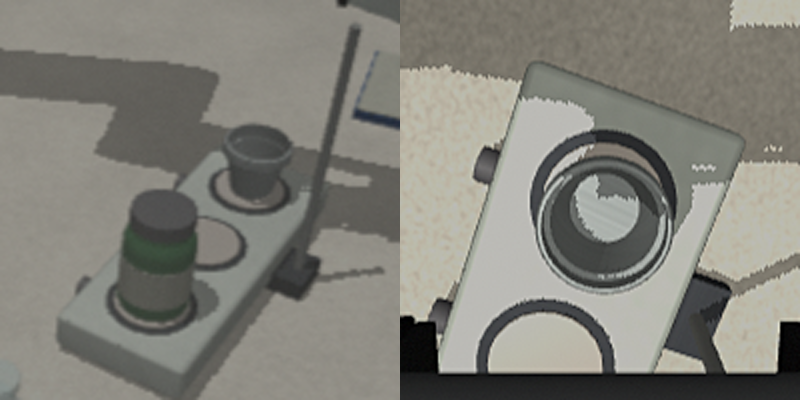

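```bash
python3 - <<'E'
from h import *
z=load('w7');g=cv2.cvtColor(z['p'],cv2.COLOR_RGB2GRAY)
v,u=np.mgrid[0:384,0:512];d=z['d'];W=world(z,u,v,d)
m=(d>0)&(u>200)&(u<300)&(v>125)&(v<215)&(W[...,2]>.098)&(W[...,2]<.115)
h=cv2.convexHull(np.stack([u[m],v[m]],1).astype(np.float32))[:,0]
c,r=circ(plane(z,h[:,0],h[:,1],.105)[:,:2]);print('rim',c,r)
# left & right ring (cup-unblocked pixels)
k=(g<85)&(u>210)&(u<295)&(v>120)&(v<165)&~m
P=plane(z,u[k],v[k],.049)[:,:2]
for i in range(6):
    c,r=circ(P);e=abs(np.hypot(*(P-c).T)-r);P=P[e<.004]
print('ring',c,r,len(P))
k=(g<85)&(u>185)&(u<260)&(v>205)&(v<242)
P=plane(z,u[k],v[k],.049)[:,:2]
for i in range(6):
    c,r=circ(P);e=abs(np.hypot(*(P-c).T)-r);P=P[e<.004]
print('ring2',c,r,len(P))
m=(d>0)&(u>200)&(u<300)&(v>125)&(v<215)&(W[...,2]>.098)
A=np.c_[W[m][:,:2]-.4,np.ones(m.sum())]
E
```

```text
rim [0.55345684 0.3384103 ] 0.03341441660834061
ring [0.54757498 0.34857756] 0.02903866688884502 444
ring2 [0.56441162 0.23762903] 0.03721522490351089 545
```

The cup stands centred on the outer plate: its rim is at (0.5535, 0.3384) and the plate at (0.554, 0.3397). Back to the stack.

```bash
python3 -m handwheel '[{"hand":1,"dx":0,"dy":-1.5,"dz":0,"wx":0,"wy":0,"wz":-0.03},{"hand":1,"dx":0,"dy":-2.5,"dz":0,"wx":0,"wy":0,"wz":-0.05},{"hand":1,"dx":0,"dy":-3,"dz":0,"wx":0,"wy":0,"wz":-0.05},{"hand":1,"dx":0,"dy":-3,"dz":0,"wx":0,"wy":0,"wz":-0.05},{"hand":1,"dx":0,"dy":-3,"dz":0,"wx":0,"wy":0,"wz":-0.05},{"hand":1,"dx":0,"dy":-3,"dz":0,"wx":0,"wy":0,"wz":-0.05},{"hand":1,"dx":0,"dy":-3,"dz":0,"wx":0,"wy":0,"wz":-0.05},{"hand":1,"dx":0,"dy":-3,"dz":0,"wx":0,"wy":0,"wz":-0.05},{"hand":1,"dx":0,"dy":-3,"dz":0,"wx":0,"wy":0,"wz":-0.05},{"hand":1,"dx":0,"dy":-3,"dz":0,"wx":0,"wy":0,"wz":-0.05}]'
python3 -m handwheel '[{"hand":1,"dx":0,"dy":-3,"dz":0,"wx":0,"wy":0,"wz":-0.05},{"hand":1,"dx":0,"dy":-3,"dz":0,"wx":0,"wy":0,"wz":-0.05},{"hand":1,"dx":0,"dy":-3,"dz":0,"wx":0,"wy":0,"wz":-0.05},{"hand":1,"dx":0,"dy":-3,"dz":0,"wx":0,"wy":0,"wz":-0.05},{"hand":1,"dx":0,"dy":-2.5,"dz":0,"wx":0,"wy":0,"wz":-0.05},{"hand":1,"dx":0,"dy":-2.5,"dz":0,"wx":0,"wy":0,"wz":-0.05},{"hand":1,"dx":0,"dy":-2.5,"dz":0,"wx":0,"wy":0,"wz":-0.05},{"hand":1,"dx":0,"dy":-2,"dz":0,"wx":0,"wy":0,"wz":-0.05},{"hand":1,"dx":0,"dy":-1,"dz":-1,"wx":0,"wy":0,"wz":-0.05},{"hand":1,"dx":-0.6,"dy":-0.7,"dz":-1,"wx":0,"wy":0,"wz":-0.05}]'
python3 -m handwheel '[{"hand":1,"dx":0,"dy":0,"dz":0,"wx":0,"wy":0,"wz":0},{"hand":1,"dx":0,"dy":0,"dz":0,"wx":0,"wy":0,"wz":0},{"hand":1,"dx":0,"dy":0,"dz":0,"wx":0,"wy":0,"wz":0}]'
python3 - <<'E'
from h import *
s=bot.read_state();print(s['position'],s['tcp_rot'])
cap('wrist','w8');z=load('w8')
v,u=np.mgrid[0:384,0:512];d=z['d'];W=world(z,u,v,d)
m=(d>0)&(np.hypot(W[...,0]-.548,W[...,1]+.1725)<.045)&(W[...,2]>.08)&(W[...,2]<.098)&(v<240)
h=cv2.convexHull(np.stack([u[m],v[m]],1).astype(np.float32))[:,0]
Q=plane(z,h[:,0],h[:,1],.088)[:,:2]
for i in range(3):
    c,r=circ(Q);e=abs(np.hypot(*(Q-c).T)-r);Q=Q[e<.003]
print('rim',c,r,m.sum(),h.min(0),h.max(0),np.median(W[m][:,2]))
E
```

```text
time_s: 13.95
position: [0.5523, 0.0575, 0.2631]
tcp_rot: [[0.019, 1.0, -0.003], [1.0, -0.019, -0.0], [-0.0, -0.003, -1.0]]
force: [0.0, 0.6, -0.3]
opening: 1.0
time_s: 14.95
position: [0.5469, -0.1743, 0.2431]
tcp_rot: [[0.497, 0.868, -0.001], [0.868, -0.497, 0.0], [-0.001, -0.001, -1.0]]
force: [0.0, 0.2, -0.4]
opening: 1.003
time_s: 15.25
position: [0.5477, -0.1723, 0.2446]
tcp_rot: [[0.492, 0.871, -0.0], [0.871, -0.492, 0.0], [0.0, -0.0, -1.0]]
force: [0.1, 0.5, 0.7]
opening: 0.998
[ 0.54770321 -0.17226439  0.24460565] [[ 4.92051863e-01  8.70565887e-01 -1.32481042e-05]
 [ 8.70565882e-01 -4.92051859e-01  1.11676970e-04]
 [ 9.07034064e-05 -6.64842088e-05 -9.99999994e-01]]
rim [ 0.54821001 -0.17271021] 0.03368991932141014 808 [219. 139.] [288. 208.] 0.08640441873928875
```

View pics/w8.png

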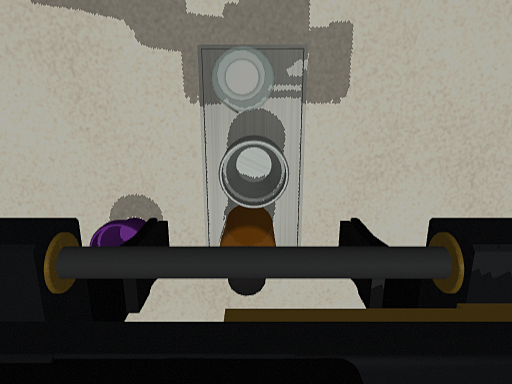

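The second cup's rim is at (0.548, −0.1727), wrist view (254,174). The gripper is over it, so I'll go down to TCP z ≈ 0.0775.

```bash
python3 -m handwheel '[{"hand":1,"dx":0,"dy":0,"dz":-1.5,"wx":0,"wy":0,"wz":0},{"hand":1,"dx":0,"dy":0,"dz":-2,"wx":0,"wy":0,"wz":0},{"hand":1,"dx":0,"dy":0,"dz":-2.5,"wx":0,"wy":0,"wz":0},{"hand":1,"dx":0,"dy":0,"dz":-2.5,"wx":0,"wy":0,"wz":0},{"hand":1,"dx":0,"dy":0,"dz":-2.5,"wx":0,"wy":0,"wz":0},{"hand":1,"dx":0,"dy":0,"dz":-2,"wx":0,"wy":0,"wz":0},{"hand":1,"dx":0,"dy":0,"dz":-1.5,"wx":0,"wy":0,"wz":0},{"hand":1,"dx":0,"dy":0,"dz":-0.6,"wx":0,"wy":0,"wz":0},{"hand":1,"dx":0,"dy":0,"dz":0,"wx":0,"wy":0,"wz":0},{"hand":1,"dx":0,"dy":0,"dz":0,"wx":0,"wy":0,"wz":0}]'
```

```text
time_s: 16.3
position: [0.5485, -0.1725, 0.0944]
tcp_rot: [[0.492, 0.871, 0.001], [0.871, -0.492, -0.001], [0.0, 0.002, -1.0]]
force: [0.2, -0.0, 0.1]
opening: 1.003
```

```bash
python3 -m handwheel '[{"hand":1,"dx":0,"dy":0,"dz":-0.8,"wx":0,"wy":0,"wz":0},{"hand":1,"dx":0,"dy":0,"dz":-0.8,"wx":0,"wy":0,"wz":0},{"hand":1,"dx":0,"dy":0,"dz":0,"wx":0,"wy":0,"wz":0},{"hand":1,"dx":0,"dy":0,"dz":0,"wx":0,"wy":0,"wz":0},{"hand":1,"dx":0,"dy":0,"dz":0,"wx":0,"wy":0,"wz":0}]'
```

```text
time_s: 16.8
position: [0.5478, -0.1725, 0.0776]
tcp_rot: [[0.493, 0.87, 0.0], [0.87, -0.493, -0.0], [-0.0, 0.0, -1.0]]
force: [-0.7, 0.7, 0.1]
opening: 0.997
```

```bash
python3 -m handwheel '[{"hand":0.6,"dx":0,"dy":0,"dz":0,"wx":0,"wy":0,"wz":0},{"hand":0.6,"dx":0,"dy":0,"dz":0,"wx":0,"wy":0,"wz":0},{"hand":0.5,"dx":0,"dy":0,"dz":0,"wx":0,"wy":0,"wz":0},{"hand":0.4,"dx":0,"dy":0,"dz":0,"wx":0,"wy":0,"wz":0},{"hand":0.3,"dx":0,"dy":0,"dz":0,"wx":0,"wy":0,"wz":0},{"hand":-1,"dx":0,"dy":0,"dz":0,"wx":0,"wy":0,"wz":0},{"hand":-1,"dx":0,"dy":0,"dz":0,"wx":0,"wy":0,"wz":0},{"hand":-1,"dx":0,"dy":0,"dz":0,"wx":0,"wy":0,"wz":0},{"hand":-1,"dx":0,"dy":0,"dz":0,"wx":0,"wy":0,"wz":0}]'
python3 -m handwheel '[{"hand":-1,"dx":0,"dy":0,"dz":0.3,"wx":0,"wy":0,"wz":0},{"hand":-1,"dx":0,"dy":0,"dz":0.3,"wx":0,"wy":0,"wz":0},{"hand":-1,"dx":0,"dy":0,"dz":0.3,"wx":0,"wy":0,"wz":0},{"hand":-1,"dx":0,"dy":0,"dz":0.3,"wx":0,"wy":0,"wz":0},{"hand":-1,"dx":0,"dy":0,"dz":0,"wx":0,"wy":0,"wz":0}]'
python3 - <<'E'
from h import *
cap('scene','s9')
im=[cv2.resize(load(f)['p'][235:300,180:240,::-1],None,fx=6.5,fy=6.5,interpolation=cv2.INTER_CUBIC) for f in('scene0','s9')]
cv2.imwrite('pics/zz9.png',np.hstack(im))
E
```

```text
time_s: 17.7
position: [0.5477, -0.1724, 0.0776]
tcp_rot: [[0.493, 0.87, 0.0], [0.87, -0.493, -0.0], [-0.0, 0.0, -1.0]]
force: [0.1, 0.1, 0.9]
opening: 0.762
time_s: 18.2
position: [0.548, -0.1726, 0.0901]
tcp_rot: [[0.493, 0.87, 0.001], [0.87, -0.493, -0.0], [0.0, 0.001, -1.0]]
force: [-1.2, 0.4, 0.1]
opening: 0.767
```

View pics/zz9.png

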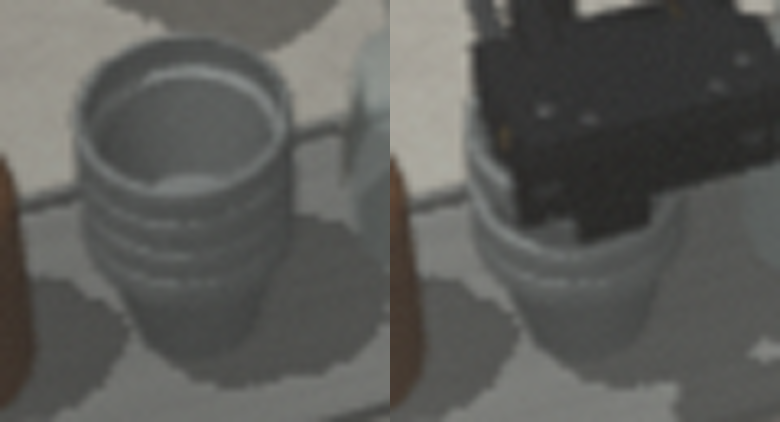

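The third cup's rim line stays at (560,255) and the bottom cup is unmoved, so only the second cup rises. I'll lift it clear.

```bash
python3 -m handwheel '[{"hand":-1,"dx":0,"dy":0,"dz":0.7,"wx":0,"wy":0,"wz":0},{"hand":-1,"dx":0,"dy":0,"dz":1,"wx":0,"wy":0,"wz":0},{"hand":-1,"dx":0,"dy":0,"dz":1,"wx":0,"wy":0,"wz":0},{"hand":-1,"dx":0,"dy":0,"dz":1,"wx":0,"wy":0,"wz":0},{"hand":-1,"dx":0,"dy":0,"dz":1.5,"wx":0,"wy":0,"wz":0},{"hand":-1,"dx":0,"dy":0,"dz":2,"wx":0,"wy":0,"wz":0},{"hand":-1,"dx":0,"dy":0,"dz":2.5,"wx":0,"wy":0,"wz":0},{"hand":-1,"dx":0,"dy":0,"dz":2.5,"wx":0,"wy":0,"wz":0},{"hand":-1,"dx":0,"dy":0,"dz":2.5,"wx":0,"wy":0,"wz":0},{"hand":-1,"dx":0,"dy":0,"dz":2,"wx":0,"wy":0,"wz":0}]'
python3 -m handwheel '[{"hand":-1,"dx":0,"dy":0,"dz":0.8,"wx":0,"wy":0,"wz":0},{"hand":-1,"dx":0,"dy":0,"dz":0,"wx":0,"wy":0,"wz":0}]'
python3 - <<'E'
from h import *
cap('scene','s10');cap('wrist','w10')
a=load('s10')['p'];b=load('w10')['p']
cv2.imwrite('pics/m10.png',cv2.resize(np.hstack([a,b])[:,:,::-1],(800,300)))
E
```

```text
time_s: 19.25
position: [0.548, -0.1725, 0.2591]
tcp_rot: [[0.493, 0.87, 0.002], [0.87, -0.493, -0.001], [0.0, 0.003, -1.0]]
force: [-1.0, 0.7, -2.0]
opening: 0.76
time_s: 19.45
position: [0.5483, -0.1727, 0.2662]
tcp_rot: [[0.492, 0.87, 0.003], [0.87, -0.492, -0.002], [0.0, 0.003, -1.0]]
force: [0.2, -0.1, -0.4]
opening: 0.761
```

View pics/m10.png

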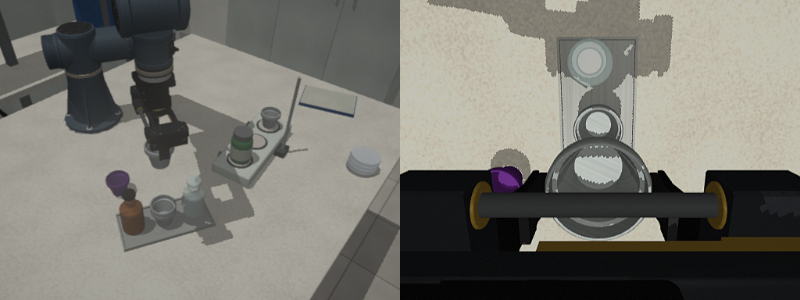

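The second cup is held alone (wrist half 598,188) and the stack of two remains at (598,128). On to the middle plate, with the jaws turned to −13° so the body stays clear of the rod and the jar.

```bash
python3 -m handwheel '[{"hand":-1,"dx":0,"dy":1,"dz":0,"wx":0,"wy":0,"wz":0.02},{"hand":-1,"dx":0,"dy":2,"dz":0,"wx":0,"wy":0,"wz":0.02},{"hand":-1,"dx":0,"dy":2.5,"dz":0,"wx":0,"wy":0,"wz":0.02},{"hand":-1,"dx":0,"dy":2.5,"dz":0,"wx":0,"wy":0,"wz":0.02},{"hand":-1,"dx":0,"dy":2.5,"dz":0,"wx":0,"wy":0,"wz":0.02},{"hand":-1,"dx":0,"dy":2.5,"dz":0,"wx":0,"wy":0,"wz":0.02},{"hand":-1,"dx":0,"dy":2.5,"dz":0,"wx":0,"wy":0,"wz":0.02},{"hand":-1,"dx":0,"dy":2.5,"dz":0,"wx":0,"wy":0,"wz":0.02},{"hand":-1,"dx":0,"dy":2.5,"dz":0,"wx":0,"wy":0,"wz":0.02},{"hand":-1,"dx":0,"dy":2.5,"dz":0,"wx":0,"wy":0,"wz":0.02}]'
python3 -m handwheel '[{"hand":-1,"dx":0.3,"dy":2.5,"dz":0,"wx":0,"wy":0,"wz":0.02},{"hand":-1,"dx":0.3,"dy":2.5,"dz":0,"wx":0,"wy":0,"wz":0.02},{"hand":-1,"dx":0.3,"dy":2.5,"dz":0,"wx":0,"wy":0,"wz":0.02},{"hand":-1,"dx":0.3,"dy":2.5,"dz":0,"wx":0,"wy":0,"wz":0.02},{"hand":-1,"dx":0.3,"dy":2.5,"dz":0,"wx":0,"wy":0,"wz":0.01},{"hand":-1,"dx":0.3,"dy":2,"dz":0,"wx":0,"wy":0,"wz":0},{"hand":-1,"dx":0,"dy":2,"dz":0,"wx":0,"wy":0,"wz":0},{"hand":-1,"dx":0,"dy":0.8,"dz":0,"wx":0,"wy":0,"wz":0},{"hand":-1,"dx":0,"dy":0,"dz":0,"wx":0,"wy":0,"wz":0},{"hand":-1,"dx":0,"dy":0,"dz":0,"wx":0,"wy":0,"wz":0}]'
python3 - <<'E'
from h import *
s=bot.read_state();print(s['position'],s['tcp_rot'])
cap('wrist','w11');cap('top','t11');cap('scene','s11')
a=load('t11')['p'];b=load('s11')['p'];c=load('w11')['p']
cv2.imwrite('pics/m11.png',cv2.resize(np.vstack([np.hstack([a,b]),np.hstack([c,c*0])])[:,:,::-1],(800,600)))
E
```

```text
time_s: 20.55
position: [0.5466, 0.0594, 0.2632]
tcp_rot: [[0.308, 0.951, -0.003], [0.951, -0.308, 0.001], [-0.0, -0.003, -1.0]]
force: [0.7, 0.0, -0.3]
opening: 0.762
time_s: 21.55
position: [0.5652, 0.2301, 0.2639]
tcp_rot: [[0.223, 0.975, -0.001], [0.975, -0.223, -0.001], [-0.001, -0.001, -1.0]]
force: [-0.7, -0.7, 0.1]
opening: 0.758
[0.56518428 0.2301199  0.26389147] [[ 2.22750526e-01  9.74874373e-01 -1.46961214e-03]
 [ 9.74874768e-01 -2.22751933e-01 -8.73463439e-04]
 [-1.17887607e-03 -1.23812335e-03 -9.99998539e-01]]
```

View pics/m11.png

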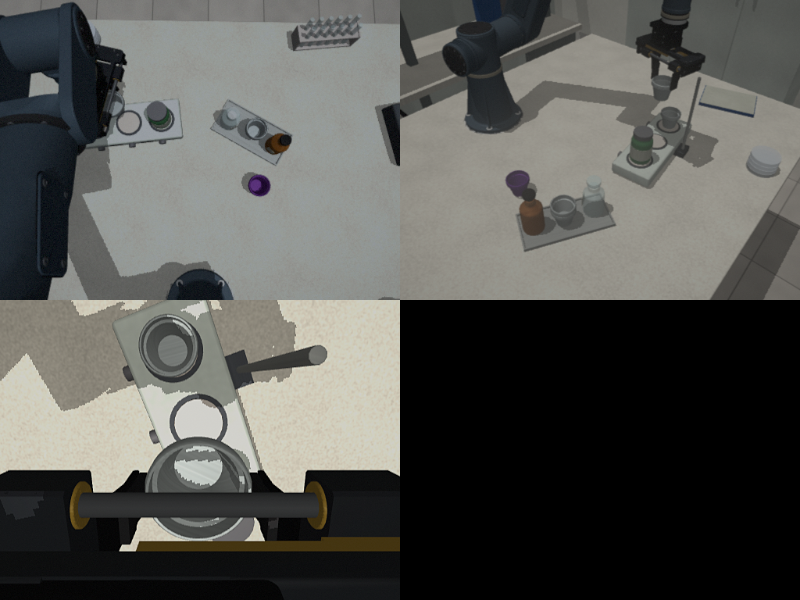

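View pics/w11.png

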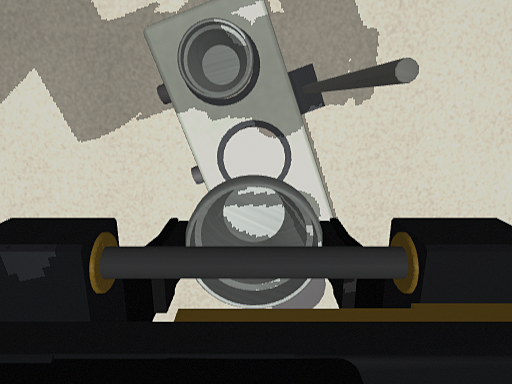

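```bash
python3 - <<'E'
from h import *
z=load('w11');g=cv2.cvtColor(z['p'],cv2.COLOR_RGB2GRAY)
v,u=np.mgrid[0:384,0:512]
m=(g<100)&(u>214)&(u<296)&(v>117)&(v<176)
P=plane(z,u[m],v[m],.049)[:,:2]
for i in range(5):
    c,r=circ(P);e=abs(np.hypot(*(P-c).T)-r);P=P[e<.004]
print('ring',c,r,len(P))
d=z['d'];W=world(z,u,v,d)
m=(d>0)&(u>180)&(u<326)&(v>170)&(v<312)&(W[...,2]>.262)&(W[...,2]<.285)&((v<244)|(v>280))
h=cv2.convexHull(np.stack([u[m],v[m]],1).astype(np.float32))[:,0]
Q=plane(z,h[:,0],h[:,1],.2743)[:,:2]
for i in range(3):
    c,r=circ(Q);e=abs(np.hypot(*(Q-c).T)-r);Q=Q[e<.003]
print('cup',c,r)
m=(d>0)&(np.hypot(W[...,0]-.554,W[...,1]-.339)<.045)&(W[...,2]>.098)&(W[...,2]<.115)
h=cv2.convexHull(np.stack([u[m],v[m]],1).astype(np.float32))[:,0]
print('cup1',circ(plane(z,h[:,0],h[:,1],.105)[:,:2]))
m=(d>0)&(u>395)&(u<418)&(v>58)&(v<82); print('rod',np.median(W[m],axis=0))
E
```

```text
ring [0.56750904 0.23569264] 0.03790554544637326 881
cup [0.56601981 0.23098676] 0.03420137466242377
cup1 (array([0.55571988, 0.3373443 ]), np.float64(0.03360526641795259))
rod [0.64224322 0.29432744 0.28417278]
```

The middle plate is at (0.567, 0.2355), and the rod (0.642, 0.294) is where I expected it. I'll shift +2 mm in x and +5 mm in y, then go down.

```bash
python3 -m handwheel '[{"hand":-1,"dx":0.2,"dy":0.5,"dz":-0.5,"wx":0,"wy":0,"wz":0},{"hand":-1,"dx":0,"dy":0,"dz":-1.5,"wx":0,"wy":0,"wz":0},{"hand":-1,"dx":0,"dy":0,"dz":-2,"wx":0,"wy":0,"wz":0},{"hand":-1,"dx":0,"dy":0,"dz":-2,"wx":0,"wy":0,"wz":0},{"hand":-1,"dx":0,"dy":0,"dz":-2,"wx":0,"wy":0,"wz":0},{"hand":-1,"dx":0,"dy":0,"dz":-2,"wx":0,"wy":0,"wz":0},{"hand":-1,"dx":0,"dy":0,"dz":-2,"wx":0,"wy":0,"wz":0},{"hand":-1,"dx":0,"dy":0,"dz":-1.5,"wx":0,"wy":0,"wz":0},{"hand":-1,"dx":0,"dy":0,"dz":-1,"wx":0,"wy":0,"wz":0},{"hand":-1,"dx":0,"dy":0,"dz":-0.5,"wx":0,"wy":0,"wz":0}]'
python3 -m handwheel '[{"hand":-1,"dx":0,"dy":0,"dz":0,"wx":0,"wy":0,"wz":0},{"hand":-1,"dx":0,"dy":0,"dz":0,"wx":0,"wy":0,"wz":0},{"hand":-1,"dx":0,"dy":0,"dz":0,"wx":0,"wy":0,"wz":0}]'
python3 - <<'E'
from h import *
cap('scene','s12');cap('top','t12')
a=load('s12')['p'];b=load('t12')['p']
f=dict(interpolation=cv2.INTER_CUBIC)
cv2.imwrite('pics/m12.png',np.hstack([cv2.resize(a[90:240,250:400],(400,400),**f),cv2.resize(b[80:200,90:240],(400,400),**f)])[:,:,::-1])
E
```

```text
time_s: 22.7
position: [0.5674, 0.2353, 0.1134]
tcp_rot: [[0.223, 0.975, -0.001], [0.975, -0.223, -0.0], [-0.001, -0.001, -1.0]]
force: [-0.2, 0.1, -0.7]
opening: 0.758
time_s: 23.0
position: [0.5684, 0.2357, 0.1155]
tcp_rot: [[0.223, 0.975, 0.002], [0.975, -0.223, 0.0], [0.001, 0.002, -1.0]]
force: [-1.5, -0.1, 0.0]
opening: 0.762
```

View pics/m12.png

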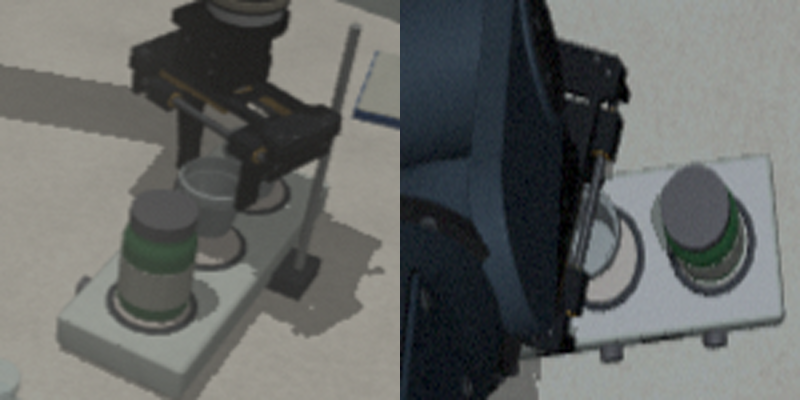

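The cup is upright over the middle plate (m12 left, 208,190) with the rod and jar clear. I'll lower it in small steps.

```bash
python3 -m handwheel '[{"hand":-1,"dx":-0.1,"dy":0,"dz":-0.6,"wx":0,"wy":0,"wz":0},{"hand":-1,"dx":0,"dy":0,"dz":-0.5,"wx":0,"wy":0,"wz":0},{"hand":-1,"dx":0,"dy":0,"dz":-0.4,"wx":0,"wy":0,"wz":0},{"hand":-1,"dx":0,"dy":0,"dz":-0.2,"wx":0,"wy":0,"wz":0},{"hand":-1,"dx":0,"dy":0,"dz":-0.1,"wx":0,"wy":0,"wz":0},{"hand":-1,"dx":0,"dy":0,"dz":0,"wx":0,"wy":0,"wz":0},{"hand":-1,"dx":0,"dy":0,"dz":0,"wx":0,"wy":0,"wz":0}]'
python3 -m handwheel '[{"hand":-1,"dx":0,"dy":0,"dz":-0.1,"wx":0,"wy":0,"wz":0},{"hand":-1,"dx":0,"dy":0,"dz":0,"wx":0,"wy":0,"wz":0}]'
```

```text
time_s: 23.8
position: [0.5669, 0.2356, 0.0966]
tcp_rot: [[0.223, 0.975, 0.0], [0.975, -0.223, 0.0], [0.0, 0.0, -1.0]]
force: [-0.0, -0.2, -0.3]
opening: 0.757
time_s: 24.0
position: [0.5667, 0.2356, 0.0956]
tcp_rot: [[0.223, 0.975, 0.0], [0.975, -0.223, 0.0], [0.0, 0.0, -1.0]]
force: [-0.1, 0.3, -0.8]
opening: 0.765
```

```bash
python3 -m handwheel '[{"hand":-1,"dx":0,"dy":0,"dz":-0.1,"wx":0,"wy":0,"wz":0},{"hand":-1,"dx":0,"dy":0,"dz":0,"wx":0,"wy":0,"wz":0},{"hand":-1,"dx":0,"dy":0,"dz":0,"wx":0,"wy":0,"wz":0}]'
```

```text
time_s: 24.3
position: [0.5669, 0.2356, 0.0947]
tcp_rot: [[0.223, 0.975, 0.0], [0.975, -0.223, 0.0], [0.0, 0.0, -1.0]]
force: [-0.6, 0.0, 0.9]
opening: 0.758
```

It has touched down: +0.9 N at the same height as the first cup. I'll release and rise straight up.

```bash
python3 -m handwheel '[{"hand":0.6,"dx":0,"dy":0,"dz":0,"wx":0,"wy":0,"wz":0},{"hand":0.7,"dx":0,"dy":0,"dz":0,"wx":0,"wy":0,"wz":0},{"hand":0.9,"dx":0,"dy":0,"dz":0,"wx":0,"wy":0,"wz":0},{"hand":1,"dx":0,"dy":0,"dz":0,"wx":0,"wy":0,"wz":0},{"hand":1,"dx":0,"dy":0,"dz":0,"wx":0,"wy":0,"wz":0}]'
python3 -m handwheel '[{"hand":1,"dx":0,"dy":0,"dz":0.5,"wx":0,"wy":0,"wz":0},{"hand":1,"dx":0,"dy":0,"dz":1,"wx":0,"wy":0,"wz":0},{"hand":1,"dx":0,"dy":0,"dz":2,"wx":0,"wy":0,"wz":0},{"hand":1,"dx":0,"dy":0,"dz":2.5,"wx":0,"wy":0,"wz":0},{"hand":1,"dx":0,"dy":0,"dz":2.5,"wx":0,"wy":0,"wz":0},{"hand":1,"dx":0,"dy":0,"dz":2.5,"wx":0,"wy":0,"wz":0},{"hand":1,"dx":0,"dy":0,"dz":2.5,"wx":0,"wy":0,"wz":0},{"hand":1,"dx":0,"dy":0,"dz":2.5,"wx":0,"wy":0,"wz":0},{"hand":1,"dx":0,"dy":0,"dz":1,"wx":0,"wy":0,"wz":0},{"hand":1,"dx":0,"dy":0,"dz":0,"wx":0,"wy":0,"wz":0}]'
python3 -m handwheel '[{"hand":1,"dx":-1,"dy":-2.5,"dz":0,"wx":0,"wy":0,"wz":0},{"hand":1,"dx":-1,"dy":-4,"dz":0,"wx":0,"wy":0,"wz":0},{"hand":1,"dx":-1,"dy":-4,"dz":0,"wx":0,"wy":0,"wz":0},{"hand":1,"dx":-1,"dy":-4,"dz":0,"wx":0,"wy":0,"wz":0},{"hand":1,"dx":-1,"dy":-4,"dz":0,"wx":0,"wy":0,"wz":0},{"hand":1,"dx":-1,"dy":-2.5,"dz":0,"wx":0,"wy":0,"wz":0},{"hand":1,"dx":0,"dy":0,"dz":0,"wx":0,"wy":0,"wz":0},{"hand":1,"dx":0,"dy":0,"dz":0,"wx":0,"wy":0,"wz":0},{"hand":1,"dx":0,"dy":0,"dz":0,"wx":0,"wy":0,"wz":0}]'
python3 - <<'E'
from h import *
for n in('wrist','top','scene'): cap(n,n[0]+'13')
a=load('t13')['p'];b=load('s13')['p'];c=load('w13')['p']
f=dict(interpolation=cv2.INTER_CUBIC)
cv2.imwrite('pics/m13.png',np.vstack([cv2.resize(np.hstack([a,b]),(800,300)),np.hstack([cv2.resize(b[90:240,250:400],(300,300),**f),cv2.resize(c,(400,300)),np.zeros((300,100,3),np.uint8)])])[:,:,::-1])
E
```

```text
time_s: 24.8
position: [0.5667, 0.2356, 0.0945]
tcp_rot: [[0.223, 0.975, -0.0], [0.975, -0.223, -0.0], [-0.0, -0.0, -1.0]]
force: [0.6, -0.4, 0.4]
opening: 0.975
time_s: 25.8
position: [0.5677, 0.2358, 0.2668]
tcp_rot: [[0.223, 0.975, 0.004], [0.975, -0.223, 0.001], [0.002, 0.004, -1.0]]
force: [0.5, -0.0, -0.8]
opening: 1.0
time_s: 26.7
position: [0.5067, 0.0264, 0.264]
tcp_rot: [[0.222, 0.975, -0.001], [0.975, -0.222, 0.001], [0.0, -0.001, -1.0]]
force: [-1.3, -0.7, -0.3]
opening: 1.005
```

View pics/m13.png

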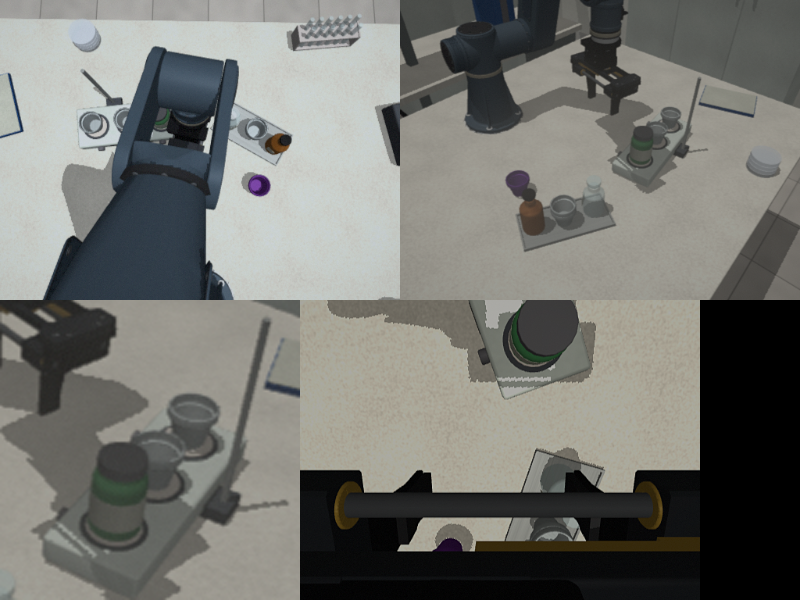

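Both cups stand on the plates (lower left crop, 193,415 and 158,455). I'll move aside for a clear overhead check.

```bash
python3 -m handwheel '[{"hand":1,"dx":0,"dy":-2,"dz":0,"wx":0,"wy":0,"wz":0},{"hand":1,"dx":0,"dy":-4,"dz":0,"wx":0,"wy":0,"wz":0},{"hand":1,"dx":0,"dy":-4,"dz":0,"wx":0,"wy":0,"wz":0},{"hand":1,"dx":0,"dy":-4,"dz":0,"wx":0,"wy":0,"wz":0},{"hand":1,"dx":0,"dy":-4,"dz":0,"wx":0,"wy":0,"wz":0},{"hand":1,"dx":0,"dy":-2,"dz":0,"wx":0,"wy":0,"wz":0},{"hand":1,"dx":0,"dy":0,"dz":0,"wx":0,"wy":0,"wz":0},{"hand":1,"dx":0,"dy":0,"dz":0,"wx":0,"wy":0,"wz":0},{"hand":1,"dx":0,"dy":0,"dz":0,"wx":0,"wy":0,"wz":0}]'
python3 - <<'E'
from h import *
for n in('top','scene'): cap(n,n[0]+'14')
v,u=np.mgrid[0:384,0:512]
for f in('t14','s14'):
    z=load(f);d=z['d'];W=world(z,u,v,d)
    for n,x,y,h in(('cup1',.554,.339,.105),('cup2',.567,.2355,.105),('cup3',.548,-.1725,.074)):
        m=(d>0)&(np.hypot(W[...,0]-x,W[...,1]-y)<.045)&(abs(W[...,2]-h)<.008)
        if m.sum()<40: print(f,n,'few');continue
        q=cv2.convexHull(np.stack([u[m],v[m]],1).astype(np.float32))[:,0]
        print(f,n,circ(plane(z,q[:,0],q[:,1],h)[:,:2]),np.percentile(W[m][:,2],90))
b=load('t14')['p'];a=load('s14')['p'];g=dict(interpolation=cv2.INTER_CUBIC)
cv2.imwrite('pics/m14.png',np.hstack([cv2.resize(b[80:200,90:240],(400,400),**g),cv2.resize(a[90:240,250:400],(400,400),**g)])[:,:,::-1])
E
```

```text
time_s: 27.75
position: [0.5066, -0.1728, 0.2644]
tcp_rot: [[0.221, 0.975, -0.001], [0.975, -0.221, 0.001], [0.001, -0.001, -1.0]]
force: [0.5, -0.5, 1.2]
opening: 1.0
t14 cup1 (array([0.55583151, 0.33651769]), np.float64(0.034618118366123767)) 0.10700111856104517
t14 cup2 (array([0.5680449 , 0.23348587]), np.float64(0.03424543202550068)) 0.10751333078401723
t14 cup3 (array([ 0.5489797 , -0.17231322]), np.float64(0.03389065914958546)) 0.07676487378680613
s14 cup1 (array([0.55651989, 0.32965388]), np.float64(0.035248194112713335)) 0.10335863026494757
s14 cup2 (array([0.56840717, 0.2265871 ]), np.float64(0.03534466902113148)) 0.10337829183568144
s14 cup3 (array([ 0.54896251, -0.17785887]), np.float64(0.03464436786545336)) 0.07337027179302626
```

View pics/m14.png

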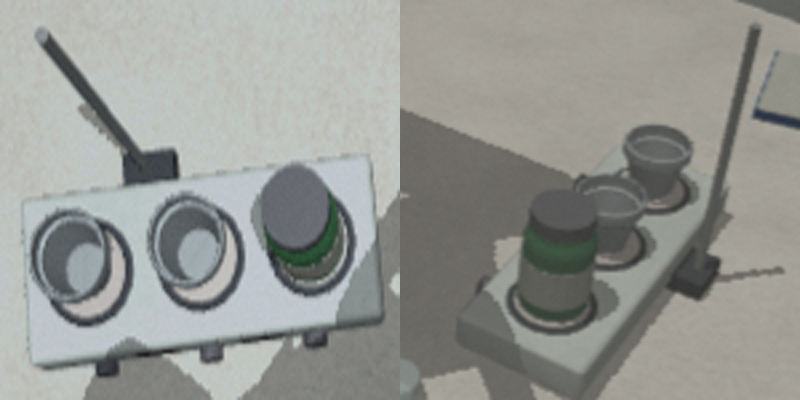

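```bash
python3 -c "
from rig import bot,hand_in
print(bot.read_state()['time_s']);hand_in()"
```

```text
27.85
the job is handed in; nothing more can be done
```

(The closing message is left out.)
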